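# Weigh the collecting pail on the bench spring scale

### The job

Weigh the small steel pail of pebbles: with a fingertip under the folded wire bail, gently swing it upright while the pail stays standing where it is, then carry the pail by its bail, without tipping the pebbles out, and hook the kink of the bail over the hook of the spring scale. Let the pail down gently until the scale carries its whole weight before you let go, so that it does not drop or bounce on the spring and the scale is never pulled to the end of its travel. Leave the pail hanging freely and still, and leave the other things on the table alone.

Things in the scene. Friction and masses are not known exactly. Their poses are not given: they have to be found in the camera images.
- pail_hinge (a point): Small tapered steel pail of pebbles: 105 mm across the rim, 80 mm across the foot, 81 mm high, on the table; 0.28 to 0.83 kg, differing from run to run. The point is the pail's middle on the bail's hinge line, 66 mm above its underside. z: the pail's upward axis; y: the hinge line (ears at +-53 mm); the folded bail sticks out to -x.
- bail (a joint): Bail angle, rad: 0 = folded level to the pail's -x side, 1.57 = upright; starts at -0.1 to 0.25. 4 mm round wire: a half circle of 58 mm radius about the hinge, outside the rim, with a narrow square kink at its middle. Stiff eyes (0.04 Nm) let it stay wherever left; about 0.6 N at the kink moves it. Its ends are only sprung in: over 8 N of finger force on the folded bail pulls them out.
- bail_top (a point): Middle of the kink's top wire (wire centre), 96 mm from the hinge line; it moves with the bail. y: along the hinge line; -x: away from the hinge line, so up when upright. The kink, an upside-down U when upright, is 24 mm wide over its wires, 16 mm inside, and about 38 mm tall from its top down to the shoulders of the half circle.
- hook_seat (a point): Fixed bench spring scale: grey column 62 x 76 mm, 296 mm high, on a foot plate, a 6 mm round hook arm reaching from its front. Point: top of the hook's seat, 240 mm up unloaded; a seated wire's centre is 2 mm above it. z up; -x: the way the hook points. Its upturned tip ends 21 mm to -x, 14 mm higher; behind the seat the bar rises 30 mm within 34 mm, then runs level to the column, 105 mm to +x.
- hook (a joint): How far the scale's sprung hook arm has sunk, in m: 0 unloaded, growing downwards by 5 mm per newton of load (200 N/m, lightly damped: letting go with 1 N still in the hand, or with the hand pulling down, sets it bouncing). It is to move no faster than 0.07 m/s, up or down. 0.048 is the end of the scale; the arm stops at 0.055.
- petri: Bystander: closed glass petri dish, 94 mm across, 17 mm high; origin under its centre.
- slide_box: Bystander: wooden slide box 87 x 54 x 34 mm; origin under its centre.
- beaker: Bystander: glass beaker 68 mm across, 85 mm high; origin under its centre.
- dropper: Bystander: amber dropper bottle 38 mm across, 85 mm high; origin under its centre.
- jar: Bystander: clear specimen jar 64 mm across, 80 mm high; origin under its centre.
- magnifier: Bystander: hand magnifier, lens 60 mm across, lying flat, 17 mm high; origin under the lens.
- stain_pot: Bystander: white lidded ceramic pot, 56 mm across, 48 mm high; origin under its centre.

How it is judged:
On the way, in this order (a step that is already met when the one before it is completed fails the run):
1. the bail is upright over the pail, which still stands where it was (value of joint bail between 1.32 and 1.82 rad and distance of pail_hinge from where it was at the start of the episode below 0.03 m), for 0.2 s.
2. the pail is lifted off the table and not yet on the scale (height (world z) of pail_hinge above 0.1 m and value of joint hook below 0.004 m), for 0.1 s.
At the end, for the whole second after the job is handed in: The kink's top wire rests in the hook's seat (the two points within 12 mm), the pail hangs free of the table and upright within 14 degrees, the scale carries its weight (hook sunk more than 9 mm), and pail and hook are at rest (below 60 mm/s and 20 mm/s) (distance between bail_top and hook_seat below 0.012 m and value of joint hook above 0.009 m and contact force between pail and hook above 2 N and height (world z) of pail_hinge above 0.085 m and angle between pail_hinge's own z axis and vertical below 0.25 rad and linear speed of pail below 0.06 m/s and velocity of joint hook below 0.02 m/s and not (velocity of joint hook below -0.02 m/s)); the robot touches nothing.
It fails at once if more than 8 N from the fingers on the bail while it is still folded (below 1.2 rad, pail on the table) (value of joint bail below 1.2 rad and height (world z) of pail_hinge below 0.078 m and contact force between the fingers and bail above 8 N).
It fails at once if the pail on the table is shoved more than 30 mm or tipped more than 14 degrees while the bail is still folded (below 1.2 rad) (value of joint bail below 1.2 rad and height (world z) of pail_hinge below 0.078 m and (distance of pail_hinge from where it was at the start of the episode above 0.03 m or angle between pail_hinge's own z axis and vertical above 0.25 rad)).
It fails at once if the scale is shocked or overloaded: the hook arm moves up or down faster than 70 mm/s (dropped, bounced) or sinks more than 48 mm (velocity of joint hook above 0.07 m/s or velocity of joint hook below -0.07 m/s or value of joint hook above 0.048 m).
It fails at once if the pail is tipped more than 40 degrees (the pebbles would spill) (angle between pail_hinge's own z axis and vertical above 0.7 rad).
It fails at once if a bystander is moved more than 30 mm (distance of any of petri, slide_box, beaker, dropper, jar, magnifier, stain_pot from where it was at the start of the episode above 0.03 m).
It also fails if it takes over 72 s, if anything falls off the work surface, if the arm or the gripper's body presses on something with over 40 N, if the wrist force passes 120 N, or if a joint passes its speed limit or range.

### The arm

A 6-joint arm with a two-finger parallel gripper is mounted at the origin on the work surface. World frame = base frame: x ahead of the robot, y to its left, z up, the work surface at z = 0. Lengths are in m, angles in rad, forces in N, time in s.
With the tool pointing down it reaches from about 0.25 to 0.775 m from the base axis. Payload 4 kg.
Tool frame: the origin (TCP) lies on the centre line of the jaws, within the pads' length; the fingertips stand 8 mm ahead of it and the grasp point (between the pads) lies 11 mm behind it; z points along the fingers, y is the direction in which the jaws open and shut (so a half turn about z gives the same grasp; the last joint's range is limited). The gripper opens to 94 mm and grips with 3 to 60 N. Pads are 16 mm wide; open, the fingers measure 119 mm over their backs; the gripper's body (75 mm by 177 mm) begins 78 mm behind the grasp point.
Start: joints at [-1.318, 0.087, 1.371, -0, 1.684, -0.103], TCP at [0.192, -0.516, 0.214] pointing down, gripper open.
Joint ranges: [-3.1, 3.1], [-0.76, 2.03], [0.27, 2.55], [-1.08, 4.22], [0.17, 2.65], [-2.57, 2.57]. Speed limits (rad/s): [2.79, 2.79, 3.14, 3.14, 3.14, 3.14].

### API

Orientations are given as [roll, pitch, yaw] about the fixed x, y, z axes, in that order (R = Rz(yaw) Ry(pitch) Rx(roll)).
In Python, from bench import robot, cams, close_job gives the robot as it stands.
- The arm moves only by the tool arm_command, never from a script. Its argument "plan" is one flat list of numbers, 7 for each row, row after row: the shift along the tool's x, y, z in cm, then the turn, a rotation vector about the tool's x, y, z in degrees, then the closure, from 0 (fully open) to 1 (shut). A call has 1 to 8 rows; each row shifts and turns the commanded pose from where the row before left it, along the tool's axes as they then stand; what a row does not reach is not made up. A row lasts 1/8 s, in which the tool goes at most 62.5 mm and 10.7 degrees, less where a joint would pass 70% of its speed; a pose out of reach is approached as far as the arm can. A call with a gripper value outside its range is refused whole. The fingers move at their own pace and stop on an object; the grip force is fixed at half the most. Time passes only in rows, so rows that do not move let the fingers close. It gives the time, the measured TCP pose, the force and the opening at its end, in the units of the state.
- robot.get_obs(): the state, without advancing time (a new reading comes with each control period).
- cams.snapshot(name): name is "side" or "top"; returns a dict with "pixels" (384x512x3 uint8, red, green, blue), "fov_y" (degrees; the focal length in pixels is half the picture's height over the tangent of half this angle, whatever the lens; pixels are square), "cx", "cy" (the principal point, pixels), "k1" (the pictures are not rectified: a ray, as slopes to the right and down, at radius r is drawn at 1 + k1 r^2 times it, then the intrinsics apply), "camera_from_world" (4x4, takes a point from world to camera coordinates). Camera axes: x right, y up, looking along -z (the intrinsics and any distortion apply to the point x, -y, -z); pixel columns grow to the right and rows downward; lengths in m; the calibration is good to about 2 mm. A picture is of the moment at which its call begins. There is no depth.
- close_job(): hands the job in, once; it reports no verdict.
The state is a dict: "time": time; "joint_positions": joint angles; "qvel": joint speeds; "joint_torque": joint torques, N m; "tool_pos": TCP position; "ee_rot": TCP orientation; "wrist_force": force on the tool from outside, world axes, zero at the start; "wrist_torque": the same for the moment, N m; "width": finger opening in m.
Only numpy, scipy, OpenCV 4.12 (cv2) and the standard library are available. Lean on these libraries where they do the work, as an engineer would, in place of code of your own. Each camera call takes 0.05 s, during which the arm holds its last target.

## Working session

There is one attempt and no reset: what is moved stays moved. The work goes in short steps, Python scripts to look and compute and a tool call to move; the robot and the scene stay as the last step left them, time stands still between calls to the robot, and variables do not carry over. Pictures are saved under pics/ and viewed, and the job is handed in when it is done.

Besides the shell and the picture viewer there is one more tool, called after "Request:" by a JSON object that holds its "name" and its "arguments". arm_command: Moves the arm, as the interface text tells. Its arguments: {"type":"object","properties":{"plan":{"type":"array","items":{"type":"number"}}},"required":["plan"]}

```bash
ls; mkdir -p pics
cat > h.py <<'E'
import numpy as np, cv2
from bench import robot, cams
def snap(n,f=None):
    s=cams.snapshot(n)
    if f: cv2.imwrite(f'pics/{f}.png',cv2.cvtColor(s['pixels'],cv2.COLOR_RGB2BGR))
    return s
def K(s):
    h,w=s['pixels'].shape[:2]; f=h/2/np.tan(np.radians(s['fov_y'])/2)
    return np.array([[f,0,s['cx']],[0,f,s['cy']],[0,0,1]]), np.array([s['k1'],0,0,0,0.])
C=np.diag([1,-1,-1,1.])
def ray(s,uv):
    k,d=K(s); p=cv2.undistortPointsIter(np.array([[uv]],float),k,d,None,None,(3,50,1e-9))[0,0]
    T=np.linalg.inv(C@s['camera_from_world']); return T[:3,3],T[:3,:3]@np.array([p[0],p[1],1])
def onz(s,uv,z):
    o,d=ray(s,uv); return o+d*(z-o[2])/d[2]
def tri(s1,uv1,s2,uv2):
    o,d=ray(s1,uv1);p,e=ray(s2,uv2)
    a=np.linalg.lstsq(np.stack([d,-e],1),p-o,rcond=None)[0]
    A=o+d*a[0];B=p+e*a[1]; return (A+B)/2,np.linalg.norm(A-B)
def proj(s,P):
    k,d=K(s);M=C@s['camera_from_world']
    return cv2.projectPoints(np.atleast_2d(np.array(P,float)),cv2.Rodrigues(M[:3,:3])[0],M[:3,3],k,d)[0][:,0]
E
python3 - <<'E'
from h import *
for n in('side','top'):
    s=snap(n,n+'0'); print(K(s),s['camera_from_world'])
    cv2.imwrite(f'pics/{n}0b.png',cv2.resize(cv2.imread(f'pics/{n}0.png'),(800,600),interpolation=cv2.INTER_CUBIC))
print(robot.get_obs())
E
```

```text
pics
(array([[349.30664968,   0.        , 253.90931454],
       [  0.        , 349.30664968, 193.55940586],
       [  0.        ,   0.        ,   1.        ]]), array([-0.06281488,  0.        ,  0.        ,  0.        ,  0.        ])) [[ 0.99849807 -0.05447154 -0.00587066 -0.59493591]
 [ 0.03865306  0.62446008  0.7800997  -0.14172183]
 [-0.03882724 -0.77915496  0.62562768 -1.05857566]
 [ 0.          0.          0.          1.        ]]
(array([[411.00320771,   0.        , 249.74818877],
       [  0.        , 411.00320771, 191.74840302],
       [  0.        ,   0.        ,   1.        ]]), array([-0.1483944,  0.       ,  0.       ,  0.       ,  0.       ])) [[ 0.02322217 -0.99972891 -0.00168438 -0.01037876]
 [ 0.97751238  0.02235281  0.20969002 -0.61933553]
 [-0.20959553 -0.00651596  0.97776646 -1.07570178]
 [ 0.          0.          0.          1.        ]]
{'time': 0.1, 'joint_positions': array([-1.31809443e+00,  8.78880953e-02,  1.37207204e+00, -1.00617577e-05,
        1.68356519e+00, -1.03103882e-01]), 'qvel': array([ 0.00033231, -0.00293239, -0.0038994 , -0.0003811 , -0.00027036,
        0.00056816]), 'joint_torque': array([ 1.75293644e-03, -3.41251230e+01, -3.03302228e+01,  7.17891078e-02,
        3.03757098e-02, -9.32046078e-05]), 'tool_pos': array([ 0.19146563, -0.51510958,  0.21243312]), 'ee_rot': array([-3.13966921e+00, -1.88966395e-04,  3.55804477e-01]), 'wrist_force': array([-0.85849909, -0.83671967, -0.18380217]), 'wrist_torque': array([ 0.0010212 , -0.05054861,  0.02224204]), 'width': 0.09372402501915747}
```

View pics/side0b.png

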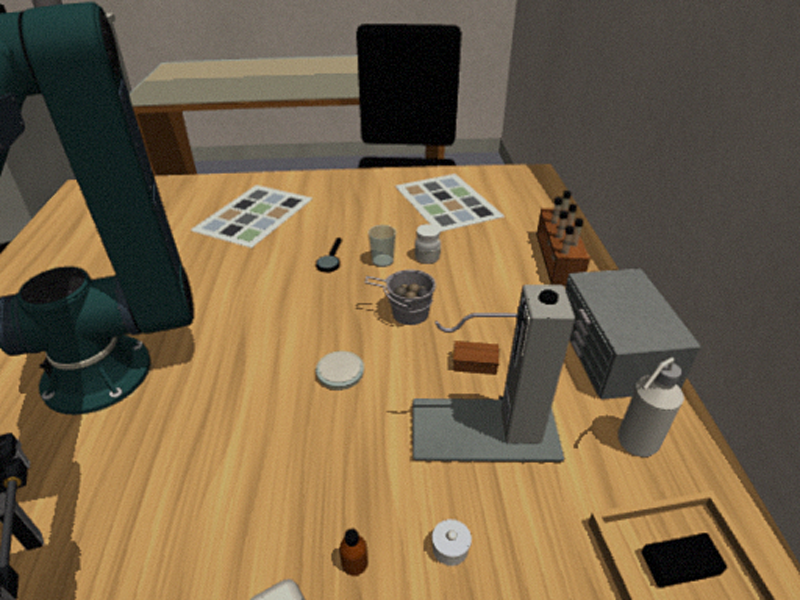

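View pics/top0b.png

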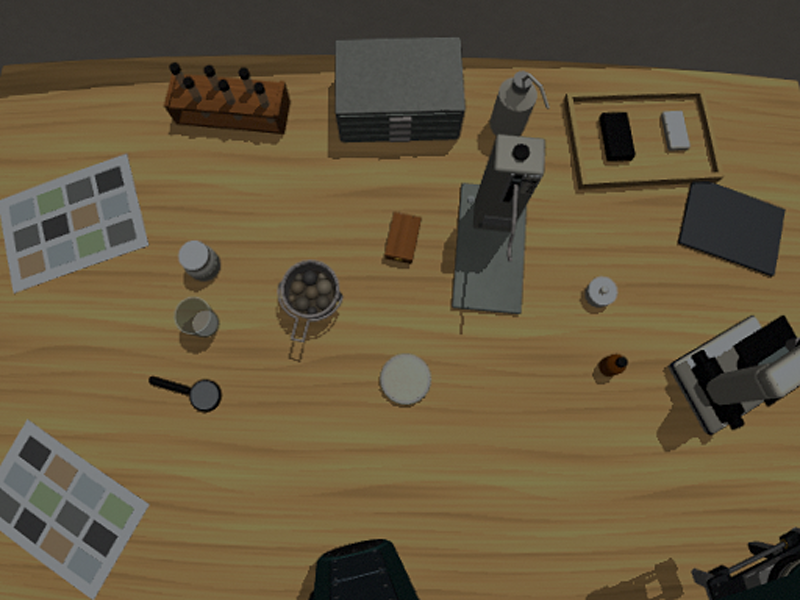

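The side view shows the pail at about (410,295), with its folded bail pointing left, and the hook at (445,325). In the top view the pail is at (310,290), the kink at (297,350) and the hook tip at (510,255). I'll zoom in on both.

Run:
```python
import cv2,numpy as np
a=cv2.imread('pics/side0.png')[165:225,220:345]; b=cv2.imread('pics/top0.png')[155:240,165:345]
cv2.imwrite('pics/z1.png',cv2.resize(a,None,fx=6,fy=6,interpolation=cv2.INTER_CUBIC))
cv2.imwrite('pics/z2.png',cv2.resize(b,None,fx=4.4,fy=4.4,interpolation=cv2.INTER_CUBIC)*1)
```

```text
(no output)
```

View pics/z1.png

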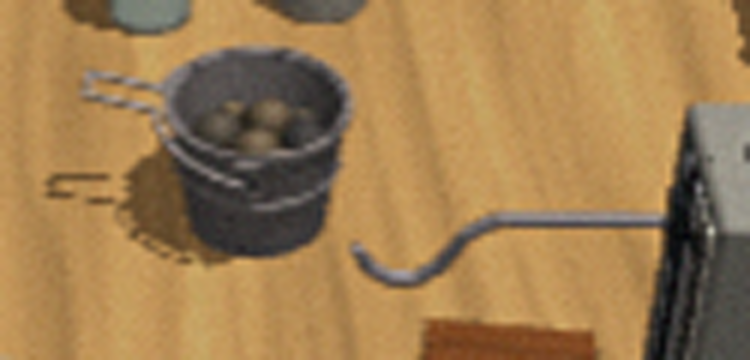

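View pics/z2.png

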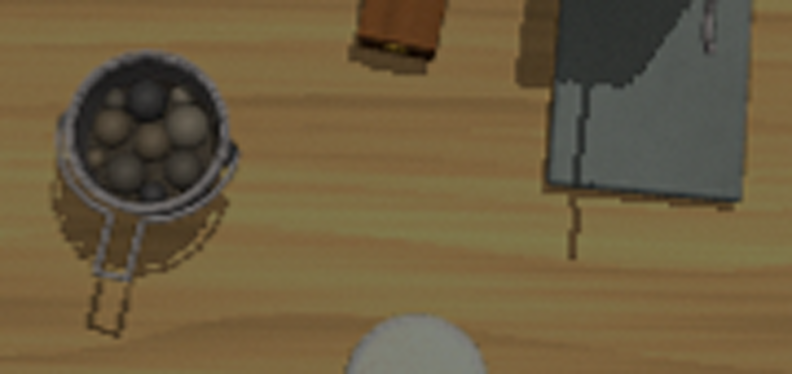

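Run:
```python
import cv2,numpy as np
b=cv2.imread('pics/top0.png')[80:205,285:360]
cv2.imwrite('pics/z3.png',cv2.resize(cv2.convertScaleAbs(b,alpha=1.6),None,fx=4.8,fy=4.8,interpolation=cv2.INTER_CUBIC))
from h import *
S=snap('side');T=snap('top')
u=lambda x,y,f,ox,oy:((x+.5)/f-.5+ox,(y+.5)/f-.5+oy)
print('kink',tri(S,u(88,87,6,220,165),T,u(112,277,4.4,165,155)))
print('kink corners', tri(S,u(90,74,6,220,165),T,u(96,272,4.4,165,155)),tri(S,u(86,98,6,220,165),T,u(128,278,4.4,165,155)))
print('rim c top',onz(T,u(147,135,4.4,165,155),.081), 'side',onz(S,u(258,100,6,220,165),.081))
print('seat side at tip', ray(S,u(357,245,6,220,165)))
```

```text
kink (array([0.54018074, 0.16333555, 0.08543748]), np.float64(6.808710063813492e-05))
kink corners (array([0.54209101, 0.1729686 , 0.08740373]), np.float64(0.0012193747779745481)) (array([0.53939025, 0.15334905, 0.0854783 ]), np.float64(0.0007686396971266265))
rim c top [0.63104199 0.14669803 0.081     ] side [0.63318848 0.1515036  0.081     ]
seat side at tip (array([ 0.55841877, -0.76870193,  0.76933872]), array([ 0.10950365,  0.75402187, -0.65254209]))
```

View pics/z3.png

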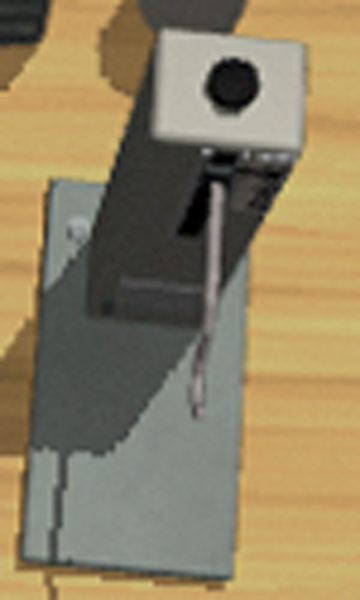

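Run:
```python
from h import *
S=snap('side');T=snap('top')
u=lambda x,y,f,ox,oy:((x+.5)/f-.5+ox,(y+.5)/f-.5+oy)
z1=lambda x,y:u(x,y,6,220,165); z3=lambda x,y:u(x,y,4.8,285,80)
print('tip',tri(S,z1(357,247),T,z3(197,414)))
a=onz(T,z3(217,200),.267);b=onz(T,z3(209,320),.267);print('bar',a,b,(b-a)/np.linalg.norm(b-a))
for p in[(640,219),(500,219)]:print('bar side',onz(S,z1(*p),.267))
# column top corners z=.296
for p in [(152,138),(300,152),(158,30),(306,42)]: print('col',onz(T,z3(*p),.296))
# foot plate edges
for p in [(50,180),(22,562),(232,578)]: print('foot',onz(T,z3(*p),.008))
print('kneebend',onz(S,z1(490,220),.267))
print('bottom of hook in side', ray(S,z1(403,283)), )
```

```text
tip (array([ 0.6450529 , -0.17442317,  0.25414798]), np.float64(0.0006105978278817873))
bar [ 0.75265145 -0.18453982  0.267     ] [ 0.68964364 -0.17894921  0.267     ] [-0.99608669  0.08838155  0.        ]
bar side [ 0.74988698 -0.18000482  0.267     ]
bar side [ 0.69762293 -0.17674761  0.267     ]
col [ 0.77209649 -0.14786798  0.296     ]
col [ 0.76733093 -0.22040361  0.296     ]
col [ 0.83007166 -0.15211551  0.296     ]
col [ 0.82648576 -0.22595478  0.296     ]
foot [ 0.86846558 -0.12878635  0.008     ]
foot [ 0.61967035 -0.11105831  0.008     ]
foot [ 0.61259166 -0.23956108  0.008     ]
kneebend [ 0.69380256 -0.17709161  0.267     ]
bottom of hook in side (array([ 0.55841877, -0.76870193,  0.76933872]), array([ 0.1307567 ,  0.74148679, -0.66683426]))
```

```bash
cat >> h.py <<'E'
from scipy.spatial.transform import Rotation as R
def tool(yaw,tilt=0): # yaw deg, tilt deg: fingers lean toward +x
    return R.from_euler('z',yaw,degrees=True)*R.from_euler('x',180,degrees=True)*R.from_euler('y',tilt,degrees=True)
def rel(p0,r0,p1,r1):
    return r0.inv().apply(np.array(p1)-p0)*100,(r0.inv()*r1).as_rotvec(degrees=True)
def cur():
    o=robot.get_obs(); return o['tool_pos'],R.from_euler('xyz',o['ee_rot'])
def plan(p1,r1,n,start=None):
    p0,r0=start or cur(); p1=np.array(p1)
    rv=(r0.inv()*r1).as_rotvec()
    out=[];p,r=p0,r0
    for i in range(1,n+1):
        rn=r0*R.from_rotvec(rv*i/n); pn=p0+(p1-p0)*i/n
        s,t=rel(p,r,pn,rn); out.append(np.round(np.r_[s,t],2)); p,r=pn,rn
    for x in out: print(x.tolist())
    return p1,r1
H=np.array([.6315,.148,.066]); PY=-8.6
def pail(x,y,z): # pail coords (z world)
    c,s=np.cos(np.radians(PY)),np.sin(np.radians(PY)); return np.array([H[0]+c*x-s*y,H[1]+s*x+c*y,z])
E
python3 - <<'E'
from h import *
T=snap('top')
for p in[(203,325),(405,380),(205,395)]:print(onz(T,(p[0]/1.5625,p[1]/1.5625),0))
s=plan((.30,-.30,.30),tool(20,0),6); print()
s=plan((.42,.18,.22),tool(PY,45),10,s)
E
```

```text
[0.57627182 0.35728741 0.        ]
[ 0.48311387 -0.02629501  0.        ]
[0.44483995 0.34339444 0.        ]
[2.95, -2.74, -1.44, -0.0, -0.0, 0.06]
[2.94, -2.74, -1.45, -0.0, -0.0, 0.06]
[2.94, -2.74, -1.45, -0.0, -0.0, 0.06]
[2.94, -2.75, -1.45, -0.0, -0.0, 0.06]
[2.93, -2.75, -1.45, -0.0, -0.0, 0.06]
[2.93, -2.75, -1.45, -0.0, -0.0, 0.06]

[2.77, -4.1, 0.8, -1.12, 4.4, 2.71]
[2.51, -4.24, 0.92, -1.12, 4.4, 2.71]
[2.23, -4.37, 1.02, -1.12, 4.4, 2.71]
[1.94, -4.49, 1.09, -1.12, 4.4, 2.71]
[1.64, -4.6, 1.14, -1.12, 4.4, 2.71]
[1.33, -4.69, 1.16, -1.12, 4.4, 2.71]
[1.01, -4.77, 1.16, -1.12, 4.4, 2.71]
[0.7, -4.83, 1.13, -1.12, 4.4, 2.71]
[0.38, -4.88, 1.08, -1.12, 4.4, 2.71]
[0.07, -4.91, 1.0, -1.12, 4.4, 2.71]
```

Request:
{"name": "arm_command", "arguments": {"plan": [2.9,-2.7,-1.4,0,0,0,1,2.9,-2.7,-1.4,0,0,0,1,2.9,-2.7,-1.4,0,0,0,1,2.9,-2.7,-1.4,0,0,0,1,2.9,-2.7,-1.4,0,0,0,1,2.9,-2.7,-1.4,0,0,0,1]}}

```text
time: 1.1
tool_pos: [0.2986, -0.3019, 0.2981]
ee_rot: [3.141, -0.0, 0.356]
wrist_force: [-0.1, 0.1, 1.2]
width: 0.0376
```

Request:
{"name": "arm_command", "arguments": {"plan": [2.8,-4.1,0.8,-1.1,4.4,2.7,1,2.5,-4.2,0.9,-1.1,4.4,2.7,1,2.2,-4.4,1,-1.1,4.4,2.7,1,1.9,-4.5,1.1,-1.1,4.4,2.7,1,1.6,-4.6,1.1,-1.1,4.4,2.7,1,1.3,-4.7,1.2,-1.1,4.4,2.7,1,1,-4.8,1.2,-1.1,4.4,2.7,1,0.7,-4.8,1.1,-1.1,4.4,2.7,1]}}

```text
time: 2.1
tool_pos: [0.3894, 0.0709, 0.2344]
ee_rot: [3.099, -0.608, -0.013]
wrist_force: [-0.3, -0.7, 0.2]
width: 0.0005
```

Run:
```python
from h import *
o=robot.get_obs();print(o['time'],o['tool_pos'],o['ee_rot'],o['width'],o['joint_positions'])
s=plan((.455,.176,.15),tool(PY,45),3)
print(proj(snap('side'),[.54,.163,.0855]))
print(np.degrees((tool(PY,45)).as_euler('xyz')))
W=pail(-.094,0,.0855);print(W)
print(pail(-.094-.075,0,.069))
plan(pail(-.094-.06,0,.069),tool(PY,45),5,s)
```

```text
2.1 [0.38943596 0.07092959 0.23443188] [ 3.09903243 -0.60792401 -0.01336444] 0.000483908078716702 [ 0.15740485 -0.74169057  2.05132607 -0.14738671  1.24026741  1.76027059]
[0.15, -3.68, 3.38, -0.87, 3.34, 2.08]
[-0.18, -3.73, 3.32, -0.87, 3.34, 2.08]
[-0.51, -3.77, 3.24, -0.87, 3.34, 2.08]
[[234.1855448 179.132866 ]]
[180.  -45.   -8.6]
[0.5385569  0.16205632 0.0855    ]
[0.46440017 0.17327147 0.069     ]
[-0.8, 0.03, 1.49, 0.0, 0.0, 0.0]
[-0.8, 0.03, 1.49, 0.0, 0.0, 0.0]
[-0.8, 0.03, 1.49, 0.0, 0.0, 0.0]
[-0.8, 0.03, 1.49, 0.0, 0.0, 0.0]
[-0.8, 0.03, 1.49, 0.0, 0.0, 0.0]
```

Run:
```python
from h import *
s=plan((.465,.174,.19),tool(PY,40),4)
```

```text
[1.01, -2.4, 1.88, -0.8, 1.3, 1.74]
[0.89, -2.45, 1.87, -0.8, 1.3, 1.74]
[0.77, -2.5, 1.85, -0.8, 1.3, 1.74]
[0.65, -2.55, 1.84, -0.8, 1.3, 1.74]
```

Request:
{"name": "arm_command", "arguments": {"plan": [1.0,-2.4,1.9,-0.8,1.3,1.7,1,0.9,-2.4,1.9,-0.8,1.3,1.7,1,0.8,-2.5,1.8,-0.8,1.3,1.7,1,0.6,-2.5,1.8,-0.8,1.3,1.8,1]}}

```text
time: 2.65
tool_pos: [0.4688, 0.1608, 0.1922]
ee_rot: [3.132, -0.699, -0.161]
wrist_force: [0.4, -0.3, -0.1]
width: 0.0006
```

Run:
```python
from h import *
o=robot.get_obs();print(o['time'],o['tool_pos'],o['ee_rot'],o['width'],o['joint_positions'])
plan(pail(-.094-.06,0,.09),tool(PY,45),5)
```

```text
2.65 [0.46878392 0.16079987 0.19216457] [ 3.13220199 -0.69916848 -0.16053108] 0.0005571373082624167 [ 0.49239566 -0.41793172  2.00447309 -0.48432524  1.02691346  2.36824815]
[-1.18, -0.25, 1.67, 0.19, 0.99, -0.08]
[-1.21, -0.25, 1.65, 0.19, 0.99, -0.08]
[-1.24, -0.24, 1.63, 0.19, 0.99, -0.08]
[-1.27, -0.24, 1.61, 0.19, 0.99, -0.08]
[-1.29, -0.24, 1.59, 0.19, 0.99, -0.08]
```

Request:
{"name": "arm_command", "arguments": {"plan": [-1.2,-0.2,1.7,0.2,1,0,1,-1.2,-0.2,1.7,0.2,1,0,1,-1.2,-0.2,1.6,0.2,1,0,1]}}

```text
time: 3.02
tool_pos: [0.4749, 0.1644, 0.1301]
ee_rot: [3.142, -0.751, -0.16]
wrist_force: [0.3, 0.0, -0.1]
width: 0.0004
```

Run:
```python
from h import *
o=robot.get_obs();print(o['time'],o['tool_pos'],o['ee_rot'],o['width'],o['joint_positions'])
s=plan(pail(-.094-.05,0,.072),tool(PY,45),4)
p=plan(pail(-.094-.005,0,.0745),tool(PY,45),4,s)
```

```text
3.025 [0.47486862 0.16437753 0.13010877] [ 3.14156465 -0.75053787 -0.1596351 ] 0.00043909558162472844 [ 0.51031222 -0.36732505  2.12321512 -0.5989647   0.84990214  2.5192104 ]
[-0.75, -0.18, 1.29, 0.1, 0.5, -0.1]
[-0.76, -0.18, 1.28, 0.1, 0.5, -0.1]
[-0.77, -0.18, 1.28, 0.1, 0.5, -0.1]
[-0.78, -0.18, 1.27, 0.1, 0.5, -0.1]
[0.84, -0.0, 0.75, 0.0, 0.0, 0.0]
[0.84, 0.0, 0.75, 0.0, 0.0, 0.0]
[0.84, -0.0, 0.75, 0.0, 0.0, 0.0]
[0.84, -0.0, 0.75, 0.0, 0.0, 0.0]
```

Request:
{"name": "arm_command", "arguments": {"plan": [0,0,0,0,0,-10,1,0,0,0,0,0,-10,1,0,0,0,0,0,-10,1,0,0,0,0,0,-10,1,0,0,0,0,0,-10,1,0,0,0,0,0,-10,1,0,0,0,0,0,-10,1,0,0,0,0,0,-10,1]}}

```text
time: 4.03
tool_pos: [0.4749, 0.1642, 0.131]
ee_rot: [2.398, -0.115, 1.287]
wrist_force: [-0.4, 0.3, 0.4]
width: 0.0007
```

Request:
{"name": "arm_command", "arguments": {"plan": [0,0,0,0,0,-10,1,0,0,0,0,0,-10,1,0,0,0,0,0,-10,1,0,0,0,0,0,-10,1,0,0,0,0,0,-10,1,0,0,0,0,0,-10,1,0,0,0,0,0,-10,1,0,0,0,0,0,-10,1]}}

```text
time: 5.03
tool_pos: [0.4749, 0.1641, 0.1309]
ee_rot: [2.838, 0.697, 2.527]
wrist_force: [-1.4, 0.2, 0.5]
width: 0.0006
```

Request:
{"name": "arm_command", "arguments": {"plan": [0,0,0,0,0,-10,1,0,0,0,0,0,-10,1]}}

```text
time: 5.28
tool_pos: [0.4749, 0.1641, 0.1309]
ee_rot: [-3.136, 0.75, 2.989]
wrist_force: [-0.7, -0.3, -0.7]
width: 0.0009
```

```bash
cat >> h.py <<'E'
Z180=R.from_euler('z',180,degrees=True)
def toolf(yaw,tilt=0): return tool(yaw,tilt)*Z180
E
python3 - <<'E'
from h import *
o=robot.get_obs();print(o['time'],o['tool_pos'],o['ee_rot'],o['width'],o['joint_positions'])
s=plan(pail(-.094-.05,0,.072),toolf(PY,45),5)
p=plan(pail(-.094-.005,0,.0745),toolf(PY,45),4,s)
E
```

```text
5.275 [0.47491241 0.16412982 0.13090431] [-3.13621647  0.75022093  2.989281  ] 0.0009481661197529013 [ 0.50970511 -0.36826031  2.12200007 -0.59753136  0.8518071  -0.6300393 ]
[0.61, 0.16, 1.04, -0.08, -0.4, -0.02]
[0.62, 0.15, 1.04, -0.08, -0.4, -0.02]
[0.62, 0.15, 1.03, -0.08, -0.4, -0.02]
[0.63, 0.15, 1.03, -0.08, -0.4, -0.02]
[0.64, 0.15, 1.02, -0.08, -0.4, -0.02]
[-0.84, 0.0, 0.75, 0.0, 0.0, 0.0]
[-0.84, -0.0, 0.75, 0.0, 0.0, 0.0]
[-0.84, 0.0, 0.75, 0.0, 0.0, 0.0]
[-0.84, 0.0, 0.75, 0.0, 0.0, 0.0]
```

Request:
{"name": "arm_command", "arguments": {"plan": [0.6,0.2,1,0,-0.4,0,1,0.6,0.2,1,0,-0.4,0,1,0.6,0.1,1,0,-0.4,0,1,0.6,0.1,1,0,-0.4,0,1,0.6,0.1,1.1,0,-0.4,0,1]}}

```text
time: 5.9
tool_pos: [0.4892, 0.1693, 0.0719]
ee_rot: [3.138, 0.785, 2.977]
wrist_force: [-0.6, -0.2, -0.3]
width: 0.0007
```

Run:
```python
from h import *
o=robot.get_obs();print(o['time'],o['tool_pos'],o['ee_rot'],o['joint_positions'])
S=snap('side');T=snap('top')
a=cv2.resize(S['pixels'][150:225,160:300],None,fx=5.5,fy=5.5,interpolation=2)[:,:,::-1]
b=cv2.resize(cv2.convertScaleAbs(T['pixels'][155:265,130:270],alpha=1.5),None,fx=5,fy=5,interpolation=2)[:,:,::-1]
cv2.imwrite('pics/s1.png',a);cv2.imwrite('pics/t1.png',b)
plan(pail(-.094-.005,0,.0745),toolf(PY,45),5)
```

```text
5.9 [0.48924663 0.16927014 0.0718878 ] [3.13842604 0.78491961 2.97745514] [ 0.51814501 -0.24740931  2.18593803 -0.76439331  0.69498871 -0.41515015]
[-0.71, 0.03, 0.58, -0.1, -0.04, -0.09]
[-0.71, 0.03, 0.58, -0.1, -0.04, -0.09]
[-0.71, 0.03, 0.59, -0.1, -0.04, -0.09]
[-0.71, 0.02, 0.59, -0.1, -0.04, -0.09]
[-0.71, 0.02, 0.59, -0.1, -0.04, -0.09]
```

View pics/s1.png

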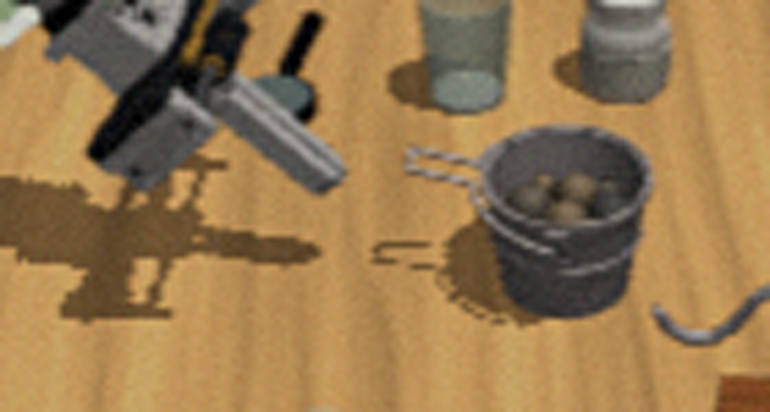

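View pics/t1.png

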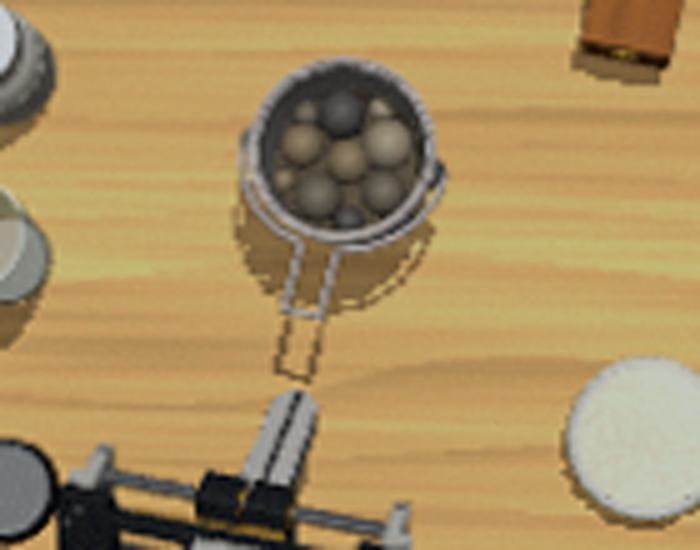

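The fingertip (side view 340,185) lies in line with the kink (405,160), in front of it and lower. I'll slide it under the kink.

Request:
{"name": "arm_command", "arguments": {"plan": [-0.7,0,0.6,-0.1,0,-0.1,1,-0.7,0,0.6,-0.1,0,-0.1,1,-0.7,0,0.6,-0.1,0,-0.1,1,-0.7,0,0.6,-0.1,0,-0.1,1,-0.7,0,0.5,-0.1,0,-0.1,1]}}

```text
time: 6.62
tool_pos: [0.5346, 0.1625, 0.0774]
ee_rot: [3.141, 0.785, 2.994]
wrist_force: [-2.1, 0.6, -0.2]
width: 0.0004
```

Run:
```python
from h import *
o=robot.get_obs();print(o['time'],o['tool_pos'],o['joint_positions'],o['wrist_force'])
S=snap('side');T=snap('top')
a=cv2.resize(S['pixels'][150:225,160:300],None,fx=5.5,fy=5.5,interpolation=2)[:,:,::-1]
b=cv2.resize(cv2.convertScaleAbs(T['pixels'][155:265,130:270],alpha=1.5),None,fx=5,fy=5,interpolation=2)[:,:,::-1]
cv2.imwrite('pics/s2.png',a);cv2.imwrite('pics/t2.png',b)
# arc of corner; TCP = corner -(11.3mm,0)
p,r=cur()
th0=np.arctan2(.0085,.0877)
ths=np.linspace(th0,np.pi/2-.025,25)[1:]
for th in ths:
    rad=np.interp(th,[th0,np.pi/2],[.088,.080])
    q=pail(-rad*np.cos(th)-.0113,0,.066+rad*np.sin(th)); rt=toolf(PY,45)
    s,t=rel(p,r,q,rt); print(np.round(th,2),np.round(s,2).tolist(),np.round(t,1).tolist(),q.round(3)); p,r=q,rt
```

```text
6.625 [0.53458943 0.1624959  0.07743163] [ 0.43094394 -0.17629111  2.11775454 -0.71505383  0.62956986 -0.52604507] [-2.12549781  0.55617753 -0.24619411]
0.16 [-0.12, 0.01, -0.15] [0.1, 0.0, 0.1] [0.535 0.163 0.08 ]
0.22 [-0.46, 0.0, -0.27] [0.0, 0.0, 0.0] [0.536 0.162 0.085]
0.28 [-0.47, 0.0, -0.24] [0.0, 0.0, 0.0] [0.538 0.162 0.09 ]
0.34 [-0.48, -0.0, -0.21] [0.0, 0.0, 0.0] [0.539 0.162 0.095]
0.4 [-0.49, 0.0, -0.18] [0.0, 0.0, 0.0] [0.542 0.162 0.1  ]
0.46 [-0.5, 0.0, -0.15] [0.0, 0.0, 0.0] [0.544 0.161 0.104]
0.52 [-0.51, -0.0, -0.12] [0.0, 0.0, 0.0] [0.547 0.161 0.109]
0.58 [-0.51, 0.0, -0.09] [0.0, 0.0, 0.0] [0.55  0.16  0.113]
0.64 [-0.51, 0.0, -0.06] [0.0, 0.0, 0.0] [0.553 0.16  0.117]
0.7 [-0.51, -0.0, -0.03] [0.0, 0.0, 0.0] [0.556 0.159 0.121]
0.76 [-0.51, -0.0, 0.0] [0.0, 0.0, 0.0] [0.56  0.159 0.124]
0.82 [-0.51, 0.0, 0.04] [0.0, 0.0, 0.0] [0.564 0.158 0.128]
0.88 [-0.5, -0.0, 0.07] [0.0, 0.0, 0.0] [0.568 0.158 0.131]
0.94 [-0.5, -0.0, 0.1] [0.0, 0.0, 0.0] [0.572 0.157 0.133]
1.0 [-0.49, -0.0, 0.13] [0.0, 0.0, 0.0] [0.576 0.156 0.136]
1.06 [-0.48, 0.0, 0.15] [0.0, 0.0, 0.0] [0.581 0.156 0.138]
1.12 [-0.47, -0.0, 0.18] [0.0, 0.0, 0.0] [0.585 0.155 0.14 ]
1.18 [-0.45, -0.0, 0.21] [0.0, 0.0, 0.0] [0.59  0.154 0.142]
1.24 [-0.44, 0.0, 0.24] [0.0, 0.0, 0.0] [0.594 0.154 0.143]
1.3 [-0.42, -0.0, 0.26] [0.0, 0.0, 0.0] [0.599 0.153 0.145]
1.36 [-0.4, 0.0, 0.28] [0.0, 0.0, 0.0] [0.604 0.152 0.145]
1.43 [-0.38, 0.0, 0.31] [0.0, 0.0, 0.0] [0.609 0.151 0.146]
1.49 [-0.36, -0.0, 0.33] [0.0, 0.0, 0.0] [0.614 0.151 0.146]
1.55 [-0.34, -0.0, 0.35] [0.0, 0.0, 0.0] [0.618 0.15  0.146]
```

View pics/s2.png

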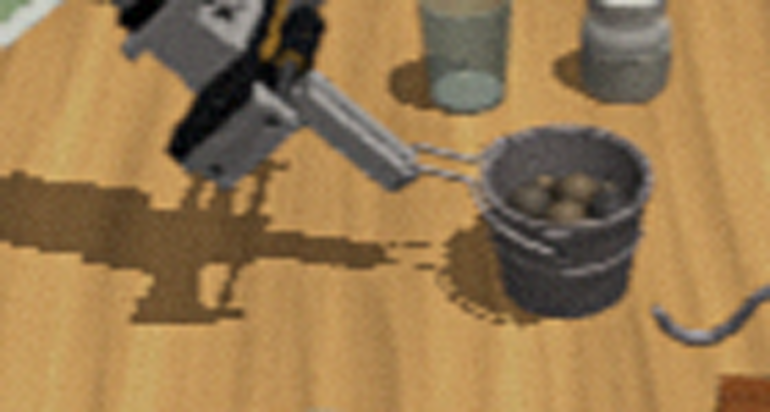

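View pics/t2.png

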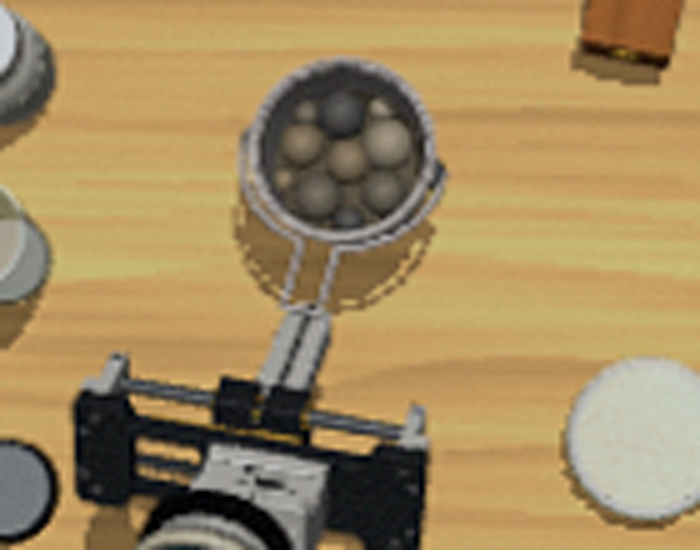

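The fingertip hides the top wire in the top view, and the wrist reads about 2 N in -x, so it's butting against the wire instead of sitting under it. I'll back off, go lower and come in again.

Run:
```python
from h import *
s=plan(pail(-.094-.025,0,.0775),toolf(PY,45),2);print()
s=plan(pail(-.094-.025,0,.062),toolf(PY,45),2,s);print()
s=plan(pail(-.094-.004,0,.062),toolf(PY,45),4,s);print()
```

```text
[0.77, 0.01, -0.74, 0.07, 0.02, 0.04]
[0.77, 0.01, -0.74, 0.07, 0.02, 0.04]

[0.55, 0.0, 0.55, 0.0, 0.0, 0.0]
[0.55, 0.0, 0.55, 0.0, 0.0, 0.0]

[-0.37, 0.0, 0.37, 0.0, 0.0, 0.0]
[-0.37, 0.0, 0.37, 0.0, 0.0, 0.0]
[-0.37, -0.0, 0.37, 0.0, 0.0, 0.0]
[-0.37, 0.0, 0.37, 0.0, 0.0, 0.0]
```

Request:
{"name": "arm_command", "arguments": {"plan": [0.8,0,-0.7,0,0,0,1,0.8,0,-0.7,0,0,0,1,0.6,0,0.6,0,0,0,1,0.5,0,0.5,0,0,0,1]}}

```text
time: 7.22
tool_pos: [0.5127, 0.1662, 0.06]
ee_rot: [3.141, 0.786, 2.995]
wrist_force: [-0.2, 0.0, -1.5]
width: 0.0002
```

Run:
```python
from h import *
o=robot.get_obs();print(o['time'],o['tool_pos'],o['wrist_force'])
S=snap('side');T=snap('top')
a=cv2.resize(S['pixels'][150:225,160:300],None,fx=5.5,fy=5.5,interpolation=2)[:,:,::-1]
b=cv2.resize(cv2.convertScaleAbs(T['pixels'][155:265,130:270],alpha=1.5),None,fx=5,fy=5,interpolation=2)[:,:,::-1]
cv2.imwrite('pics/s3.png',np.vstack([a[:,:700],b])[:, :])
plan(pail(-.094-.002,0,.062),toolf(PY,45),5)
# where would a tip model project?
p,r=cur()
for c in[(-.008,0,.008),(.008,0,.008)]:
    q=p+r.apply(c); print(q,(proj(S,q)[0]-[160,150])*5.5,(proj(T,q)[0]-[130,155])*5)
```

```text
7.225 [0.51273427 0.1661628  0.05997833] [-0.20830199  0.01486    -1.48701284]
[-0.39, 0.01, 0.3, 0.02, -0.02, 0.04]
[-0.39, 0.01, 0.3, 0.02, -0.02, 0.04]
[-0.39, 0.01, 0.3, 0.02, -0.02, 0.04]
[-0.39, 0.01, 0.3, 0.02, -0.02, 0.04]
[-0.39, 0.01, 0.3, 0.02, -0.02, 0.04]
[0.52352496 0.16396059 0.05888527] [382.74129063 195.51677389] [304.60939041 349.75779096]
[0.51231273 0.16560357 0.04758986] [365.35562717 209.21759254] [303.56211727 372.3426166 ]
```

View pics/s3.png

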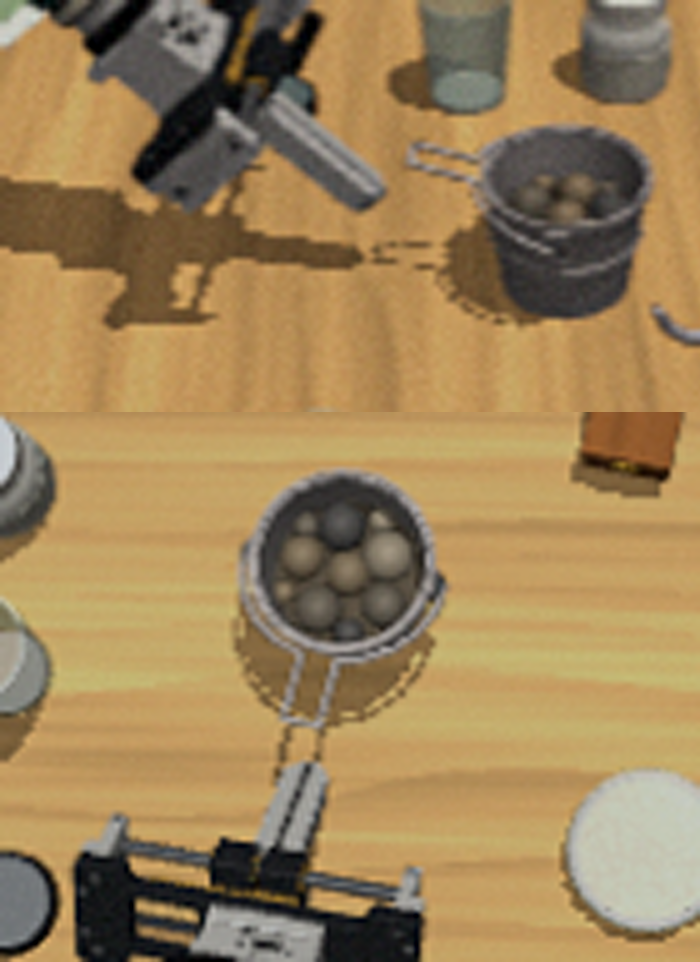

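Request:
{"name": "arm_command", "arguments": {"plan": [-0.4,0,0.4,0,0,0,1,-0.4,0,0.4,0,0,0,1,-0.4,0,0.4,0,0,0,1,-0.4,0,0.4,0,0,0,1,0,0,0,0,0,0,1]}}

```text
time: 7.95
tool_pos: [0.5361, 0.1624, 0.0608]
ee_rot: [3.141, 0.786, 2.994]
wrist_force: [-0.1, -0.2, 0.6]
width: 0.0006
```

```bash
cat > look.py <<'E'
import sys
from h import *
def look(f,cs=(150,225,160,300),ct=(155,265,130,270)):
    o=robot.get_obs();print(o['time'],o['tool_pos'],o['ee_rot'],o['wrist_force'].round(2),o['width'],o['joint_positions'].round(2))
    S=snap('side');T=snap('top')
    a=cv2.resize(S['pixels'][cs[0]:cs[1],cs[2]:cs[3]],None,fx=5,fy=5,interpolation=2)[:,:,::-1]
    b=cv2.resize(cv2.convertScaleAbs(T['pixels'][ct[0]:ct[1],ct[2]:ct[3]],alpha=1.5),None,fx=5,fy=5,interpolation=2)[:,:,::-1]
    cv2.imwrite(f'pics/{f}s.png',a);cv2.imwrite(f'pics/{f}t.png',b); return S,T
E
python3 - <<'E'
from look import *
look('a4')
p,r=cur()
th0=np.arctan2(-.003,.0877)
ths=np.linspace(th0,np.pi/2-.025,25)[1:]
for th in ths:
    rad=np.interp(th,[th0,np.pi/2],[.087,.080])
    q=pail(-rad*np.cos(th)-.0113,0,.066+rad*np.sin(th)); rt=toolf(PY,45)
    s,t=rel(p,r,q,rt); print(np.round(th,2),np.round(s,2).tolist(),np.round(t,1).tolist(),q.round(3)); p,r=q,rt
E
```

```text
7.95 [0.53609063 0.16242152 0.06078326] [3.14055186 0.7861274  2.99351451] [-0.09 -0.21  0.57] 0.0006178899522912545 [ 0.43 -0.14  2.13 -0.76  0.59 -0.47]
0.03 [-0.51, 0.0, -0.65] [0.1, 0.0, 0.1] [0.535 0.163 0.069]
0.1 [-0.45, -0.0, -0.35] [0.0, 0.0, 0.0] [0.535 0.163 0.074]
0.16 [-0.47, 0.0, -0.32] [0.0, 0.0, 0.0] [0.536 0.162 0.08 ]
0.23 [-0.49, -0.0, -0.29] [0.0, 0.0, 0.0] [0.538 0.162 0.086]
0.29 [-0.5, 0.0, -0.26] [0.0, 0.0, 0.0] [0.539 0.162 0.091]
0.36 [-0.52, 0.0, -0.22] [0.0, 0.0, 0.0] [0.541 0.162 0.096]
0.43 [-0.53, -0.0, -0.19] [0.0, 0.0, 0.0] [0.544 0.161 0.101]
0.49 [-0.54, 0.0, -0.15] [0.0, 0.0, 0.0] [0.547 0.161 0.106]
0.56 [-0.55, 0.0, -0.12] [0.0, 0.0, 0.0] [0.55  0.16  0.111]
0.62 [-0.55, -0.0, -0.08] [0.0, 0.0, 0.0] [0.553 0.16  0.115]
0.69 [-0.55, -0.0, -0.04] [0.0, 0.0, 0.0] [0.556 0.159 0.119]
0.76 [-0.55, 0.0, -0.01] [0.0, 0.0, 0.0] [0.56  0.159 0.123]
0.82 [-0.55, -0.0, 0.03] [0.0, 0.0, 0.0] [0.564 0.158 0.127]
0.89 [-0.54, -0.0, 0.07] [0.0, 0.0, 0.0] [0.569 0.158 0.13 ]
0.95 [-0.54, 0.0, 0.1] [0.0, 0.0, 0.0] [0.573 0.157 0.133]
1.02 [-0.53, -0.0, 0.14] [0.0, 0.0, 0.0] [0.578 0.156 0.136]
1.08 [-0.51, -0.0, 0.17] [0.0, 0.0, 0.0] [0.582 0.155 0.139]
1.15 [-0.5, 0.0, 0.2] [0.0, 0.0, 0.0] [0.587 0.155 0.141]
1.22 [-0.48, -0.0, 0.23] [0.0, 0.0, 0.0] [0.592 0.154 0.142]
1.28 [-0.47, 0.0, 0.27] [0.0, 0.0, 0.0] [0.597 0.153 0.144]
1.35 [-0.45, -0.0, 0.29] [0.0, 0.0, 0.0] [0.603 0.152 0.145]
1.41 [-0.42, -0.0, 0.32] [0.0, 0.0, 0.0] [0.608 0.152 0.146]
1.48 [-0.4, 0.0, 0.35] [0.0, 0.0, 0.0] [0.613 0.151 0.146]
1.55 [-0.38, -0.0, 0.37] [0.0, 0.0, 0.0] [0.618 0.15  0.146]
```

View pics/a4s.png

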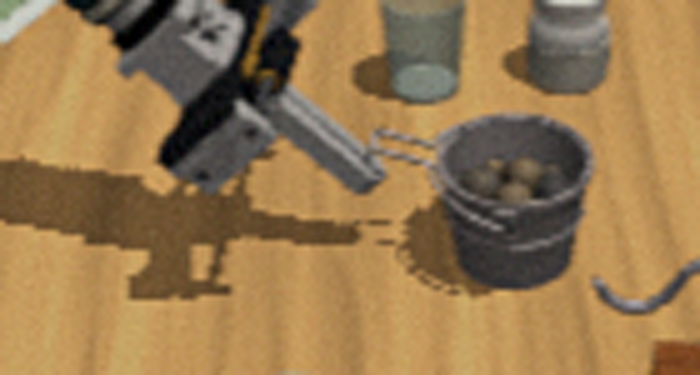

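View pics/a4t.png

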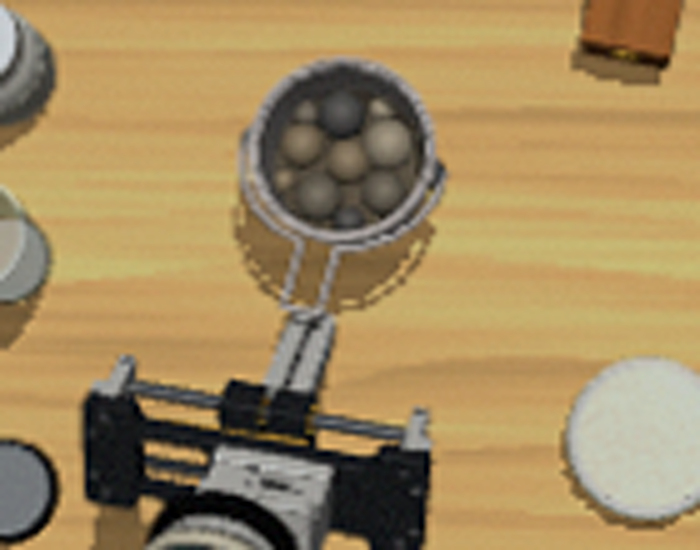

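Request:
{"name": "arm_command", "arguments": {"plan": [-0.3,0,0.3,0,0,0,1,-0.3,0,0.3,0,0,0,1,0,0,0,0,0,0,1]}}

```text
time: 8.43
tool_pos: [0.5443, 0.1613, 0.0608]
ee_rot: [3.141, 0.786, 2.994]
wrist_force: [0.3, -0.4, 0.7]
width: 0.0001
```

Run:
```python
from look import *
o=robot.get_obs();print(o['tool_pos'],o['wrist_force'])
p,r=cur()
x0=(p-H)@np.array([np.cos(np.radians(PY)),np.sin(np.radians(PY)),0]); print(x0)
cx,cz=x0+.0113,p[2]-.066
th0=np.arctan2(cz,-cx);r0=np.hypot(cx,cz);print(r0)
ths=np.linspace(th0,np.pi/2-.025,25)[1:]
for th in ths:
    rad=np.interp(th,[th0,np.pi/2],[r0,.080])
    q=pail(-rad*np.cos(th)-.0113,0,.066+rad*np.sin(th)); rt=toolf(PY,45)
    s,t=rel(p,r,q,rt); print(np.round(th,2),np.round(s,2).tolist(),np.round(t,1).tolist(),q.round(3)); p,r=q,rt
```

```text
[0.54429597 0.16133625 0.06076767] [ 0.32218842 -0.41809446  0.74964032]
-0.08821778501377747
0.07709554430993494
-0.0 [-0.35, -0.01, -0.39] [0.2, 0.0, 0.1] [0.544 0.161 0.066]
0.07 [-0.37, -0.0, -0.36] [0.0, 0.0, 0.0] [0.544 0.161 0.071]
0.13 [-0.4, -0.0, -0.34] [0.0, 0.0, 0.0] [0.544 0.161 0.076]
0.2 [-0.42, 0.0, -0.31] [0.0, 0.0, 0.0] [0.545 0.161 0.081]
0.27 [-0.44, -0.0, -0.28] [0.0, 0.0, 0.0] [0.546 0.161 0.087]
0.34 [-0.46, 0.0, -0.25] [0.0, 0.0, 0.0] [0.548 0.161 0.092]
0.4 [-0.47, -0.0, -0.22] [0.0, 0.0, 0.0] [0.549 0.16  0.097]
0.47 [-0.49, 0.0, -0.19] [0.0, 0.0, 0.0] [0.552 0.16  0.101]
0.54 [-0.5, 0.0, -0.16] [0.0, 0.0, 0.0] [0.554 0.16  0.106]
0.6 [-0.51, -0.0, -0.12] [0.0, 0.0, 0.0] [0.557 0.159 0.11 ]
0.67 [-0.52, 0.0, -0.09] [0.0, 0.0, 0.0] [0.56  0.159 0.115]
0.74 [-0.52, -0.0, -0.05] [0.0, 0.0, 0.0] [0.563 0.158 0.119]
0.81 [-0.53, -0.0, -0.02] [0.0, 0.0, 0.0] [0.566 0.158 0.123]
0.87 [-0.53, 0.0, 0.02] [0.0, 0.0, 0.0] [0.57  0.157 0.126]
0.94 [-0.53, -0.0, 0.05] [0.0, 0.0, 0.0] [0.574 0.157 0.13 ]
1.01 [-0.52, 0.0, 0.09] [0.0, 0.0, 0.0] [0.579 0.156 0.133]
1.08 [-0.52, 0.0, 0.12] [0.0, 0.0, 0.0] [0.583 0.155 0.136]
1.14 [-0.51, -0.0, 0.16] [0.0, 0.0, 0.0] [0.588 0.155 0.138]
1.21 [-0.5, -0.0, 0.19] [0.0, 0.0, 0.0] [0.593 0.154 0.14 ]
1.28 [-0.48, -0.0, 0.23] [0.0, 0.0, 0.0] [0.598 0.153 0.142]
1.34 [-0.47, 0.0, 0.26] [0.0, 0.0, 0.0] [0.603 0.152 0.144]
1.41 [-0.45, -0.0, 0.29] [0.0, 0.0, 0.0] [0.608 0.152 0.145]
1.48 [-0.43, 0.0, 0.32] [0.0, 0.0, 0.0] [0.613 0.151 0.145]
1.55 [-0.41, -0.0, 0.35] [0.0, 0.0, 0.0] [0.618 0.15  0.146]
```

Request:
{"name": "arm_command", "arguments": {"plan": [-0.35,0,-0.39,0,0,0,1,-0.37,0,-0.36,0,0,0,1,-0.4,0,-0.34,0,0,0,1,-0.42,0,-0.31,0,0,0,1,-0.44,0,-0.28,0,0,0,1,-0.46,0,-0.25,0,0,0,1,-0.47,0,-0.22,0,0,0,1]}}

```text
time: 9.3
tool_pos: [0.5493, 0.1605, 0.0967]
ee_rot: [3.141, 0.786, 2.994]
wrist_force: [-0.4, -0.0, -0.6]
width: 0.0003
```

Run:
```python
from look import *
look('a5')
```

```text
9.3 [0.54933668 0.16054238 0.09670594] [3.1407929  0.78590048 2.99431658] [-0.39 -0.05 -0.63] 0.0003262651733321063 [ 0.41 -0.18  2.07 -0.66  0.65 -0.6 ]
```

View pics/a5s.png

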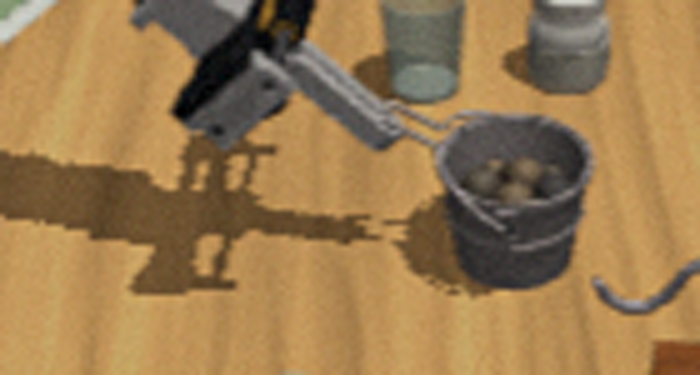

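View pics/a5t.png

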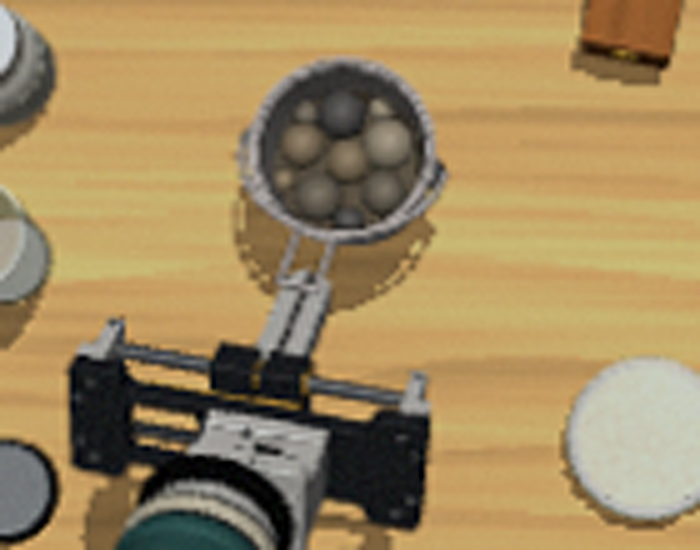

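The bail rises with the finger: the kink is at (395,105) in the side view and the pail hasn't moved. I'll carry on along the arc.

Request:
{"name": "arm_command", "arguments": {"plan": [-0.49,0,-0.19,0,0,0,1,-0.5,0,-0.16,0,0,0,1,-0.51,0,-0.12,0,0,0,1,-0.52,0,-0.09,0,0,0,1,-0.52,0,-0.05,0,0,0,1,-0.53,0,-0.02,0,0,0,1,-0.53,0,0.02,0,0,0,1,-0.53,0,0.05,0,0,0,1]}}

```text
time: 10.4
tool_pos: [0.5744, 0.1568, 0.1297]
ee_rot: [3.141, 0.786, 2.994]
wrist_force: [0.5, 1.3, 0.1]
width: 0.0007
```

Request:
{"name": "arm_command", "arguments": {"plan": [-0.52,0,0.09,0,0,0,1,-0.52,0,0.12,0,0,0,1,-0.51,0,0.16,0,0,0,1,-0.5,0,0.19,0,0,0,1,-0.48,0,0.23,0,0,0,1,-0.47,0,0.26,0,0,0,1,0,0,0,0,0,0,1]}}

```text
time: 11.28
tool_pos: [0.6031, 0.1526, 0.1437]
ee_rot: [3.14, 0.787, 2.994]
wrist_force: [0.3, 0.1, -0.1]
width: 0.0006
```

Run:
```python
from look import *
look('a6',cs=(120,225,180,320),ct=(150,265,130,270))
plan(pail(-.0125,0,.145),toolf(PY,45),4)
```

```text
11.275 [0.60305725 0.15264817 0.14374266] [3.14032867 0.7865336  2.99384873] [ 0.29  0.12 -0.06] 0.0005766774672630835 [ 0.34 -0.13  1.93 -0.54  0.69 -0.78]
[-0.32, -0.01, 0.27, 0.04, 0.01, 0.03]
[-0.32, -0.01, 0.27, 0.04, 0.01, 0.03]
[-0.32, -0.01, 0.27, 0.04, 0.01, 0.03]
[-0.32, -0.01, 0.27, 0.04, 0.01, 0.03]
```

View pics/a6s.png

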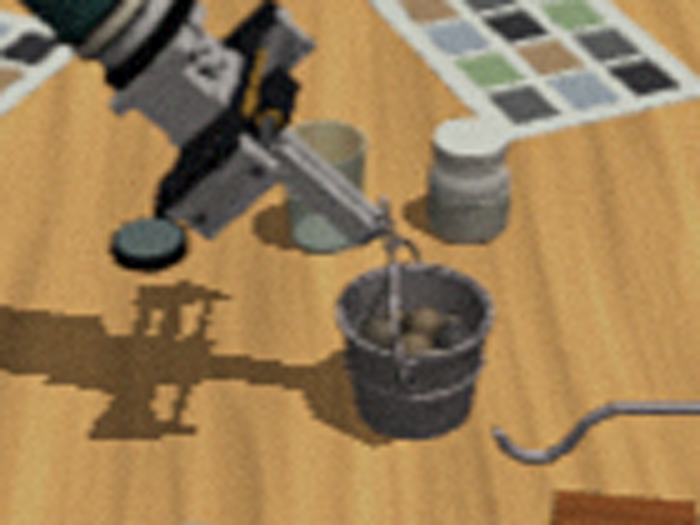

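View pics/a6t.png

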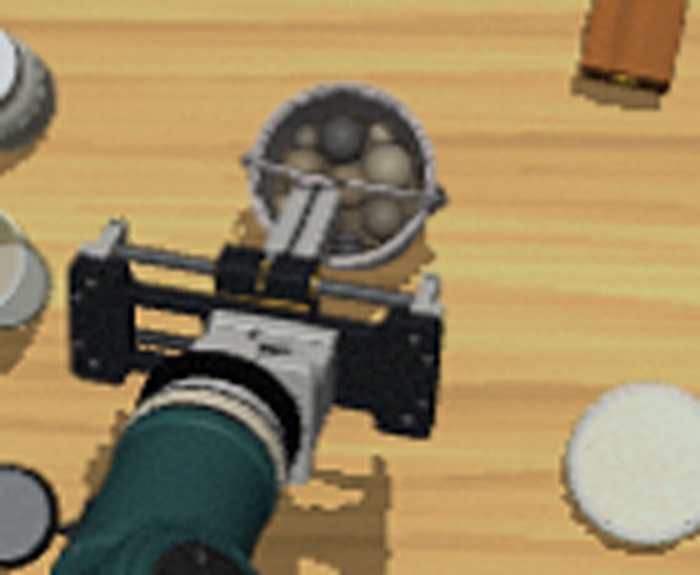

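Request:
{"name": "arm_command", "arguments": {"plan": [-0.32,0,0.27,0,0,0,1,-0.32,0,0.27,0,0,0,1,-0.32,0,0.27,0,0,0,1,-0.32,0,0.27,0,0,0,1,0,0,0,0,0,0,1]}}

```text
time: 12.0
tool_pos: [0.6194, 0.1501, 0.1449]
ee_rot: [3.141, 0.786, 2.994]
wrist_force: [0.7, -0.2, 0.3]
width: 0.0003
```

Request:
{"name": "arm_command", "arguments": {"plan": [0.7,0,-0.7,0,0,0,1,1.5,0,-1.5,0,0,0,1,2,0,-2,0,0,0,1,2,0,-2,0,0,0,1]}}

```text
time: 12.5
tool_pos: [0.5309, 0.163, 0.1445]
ee_rot: [3.141, 0.786, 2.994]
wrist_force: [0.3, 0.4, 0.4]
width: 0.0007
```

Run:
```python
from look import *
S,T=look('a7',cs=(120,225,180,320),ct=(150,265,130,270))
p=H+[0,0,.096];print((proj(S,p)[0]-[180,120])*5,(proj(T,p)[0]-[130,150])*5)
```

```text
12.5 [0.53086268 0.16296731 0.14447723] [3.14081857 0.78567872 2.99410441] [0.34 0.44 0.4 ] 0.0006973982882217268 [ 0.44 -0.28  2.05 -0.59  0.77 -0.68]
[411.87427062 206.32608074] [318.01406298 140.01349136]
```

View pics/a7s.png

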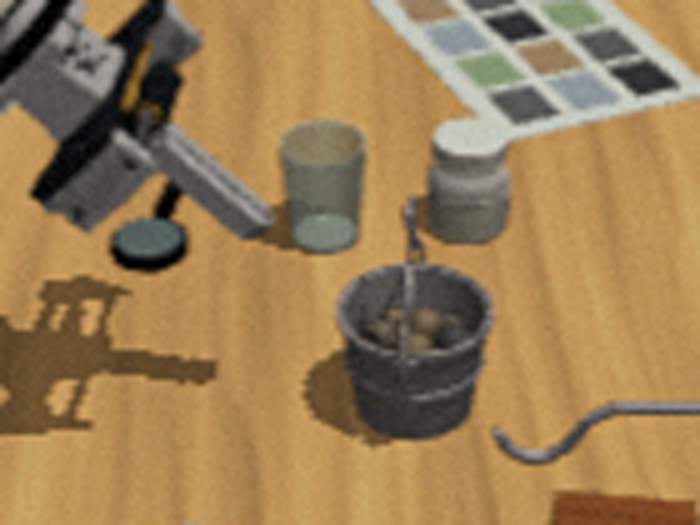

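View pics/a7t.png

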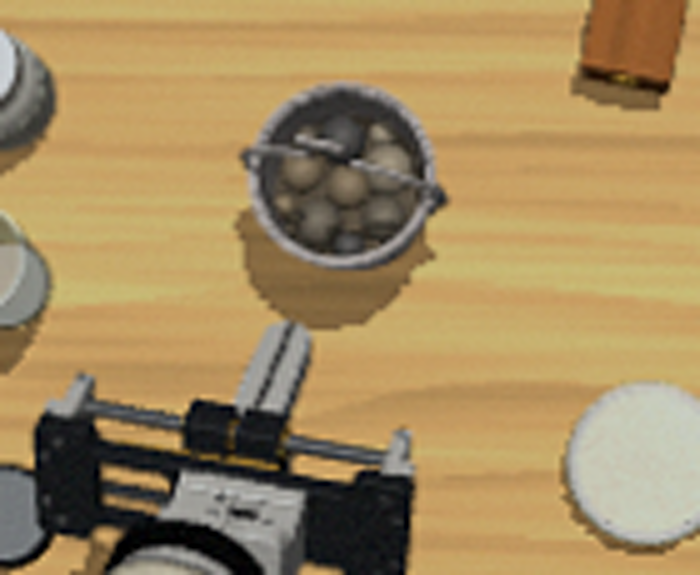

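Run:
```python
from look import *
S=snap('side');T=snap('top')
f=lambda x,y,ox,oy:((x+.5)/5-.5+ox,(y+.5)/5-.5+oy)
s=lambda x,y:f(x,y,180,120);t=lambda x,y:f(x,y,130,150)
print('kinktop',tri(S,s(411,203),T,t(318,145)))
a=onz(T,t(247,157),.066);b=onz(T,t(440,198),.066);print('ears',a,b,(a+b)/2,np.degrees(np.arctan2(-(a-b)[0],(a-b)[1])))
a=onz(T,t(297,138),.162);b=onz(T,t(340,149),.162);print('kinkends',a,b,(a+b)/2,np.degrees(np.arctan2(-(a-b)[0],(a-b)[1])))
print('proj H',(proj(T,H)[0]-[130,150])*5,(proj(T,H+[0,0,.015])[0]-[130,150])*5)
```

```text
kinktop (array([0.62935971, 0.1484503 , 0.16566308]), np.float64(0.0006927120937863698))
ears [0.64563028 0.20303835 0.066     ] [0.6245421  0.09349958 0.066     ] [0.63508619 0.14826896 0.066     ] -10.897147276843583
kinkends [0.63336719 0.15999502 0.162     ] [0.62803698 0.13751177 0.162     ] [0.63070209 0.14875339 0.162     ] -13.337152618253581
proj H [341.17644162 181.67290939] [337.80669902 175.61654926]
```

Upright and standing where it was: kink top at (412,203) in the side view, which triangulates to (0.630, 0.1485, 0.163). Next is a vertical pinch across the kink's legs.

Run:
```python
from look import *
s=plan((.55,.16,.24),toolf(-10.5,0),6);print()
s=plan((.630,.1485,.20),toolf(-10.5,0),4,s)
```

```text
[-1.33, -0.01, -0.9, 0.15, 7.51, 0.34]
[-1.21, -0.01, -1.07, 0.15, 7.51, 0.34]
[-1.06, -0.0, -1.22, 0.15, 7.51, 0.34]
[-0.89, -0.0, -1.34, 0.15, 7.51, 0.34]
[-0.7, 0.0, -1.45, 0.15, 7.51, 0.34]
[-0.51, 0.0, -1.53, 0.15, 7.51, 0.34]

[-2.02, 0.08, 1.0, 0.0, 0.0, 0.0]
[-2.02, 0.08, 1.0, 0.0, 0.0, 0.0]
[-2.02, 0.08, 1.0, 0.0, 0.0, 0.0]
[-2.02, 0.08, 1.0, 0.0, 0.0, 0.0]
```

Request:
{"name": "arm_command", "arguments": {"plan": [-1.3,0,-0.9,0.2,7.5,0.3,0.5,-1.2,0,-1.1,0.2,7.5,0.3,0.5,-1.1,0,-1.2,0.1,7.5,0.3,0.5,-0.9,0,-1.3,0.1,7.5,0.4,0.5,-0.7,0,-1.5,0.1,7.5,0.4,0.5,-0.5,0,-1.5,0.1,7.5,0.4,0.5]}}

```text
time: 13.45
tool_pos: [0.5518, 0.1594, 0.2407]
ee_rot: [3.14, -0.002, 2.954]
wrist_force: [-0.4, 0.1, -0.1]
width: 0.0473
```

Request:
{"name": "arm_command", "arguments": {"plan": [-2,0.1,0.7,0,0,0,0.5,-2,0.1,0.7,0,0,0,0.5,-2,0.1,0.8,0,0,0,0.5,-2,0.1,0.8,0,0,0,0.5,0,0,0,0,0,0,0.5]}}

```text
time: 14.08
tool_pos: [0.6308, 0.148, 0.2073]
ee_rot: [-3.142, -0.002, 2.954]
wrist_force: [-0.8, 0.1, -0.8]
width: 0.0468
```

Run:
```python
from look import *
S,T=look('a8',cs=(100,225,180,320),ct=(130,265,130,270))
plan((.630,.1485,.140),toolf(-10.5,0),8)
```

```text
14.075 [0.63078808 0.14799512 0.20729105] [-3.14156005e+00 -2.10771290e-03  2.95379252e+00] [-0.77  0.14 -0.84] 0.046842526058841816 [ 0.14  0.31  1.12  0.    1.71 -1.24]
[-0.0, -0.0, 0.87, 0.01, -0.0, -0.03]
[-0.0, -0.0, 0.87, 0.01, -0.0, -0.03]
[-0.0, -0.0, 0.87, 0.01, -0.0, -0.03]
[-0.0, -0.0, 0.87, 0.01, -0.0, -0.03]
[-0.0, -0.0, 0.87, 0.01, -0.0, -0.03]
[-0.0, -0.0, 0.87, 0.01, -0.0, -0.03]
[-0.0, -0.0, 0.87, 0.01, -0.0, -0.03]
[-0.0, -0.0, 0.87, 0.01, -0.0, -0.03]
```

View pics/a8s.png

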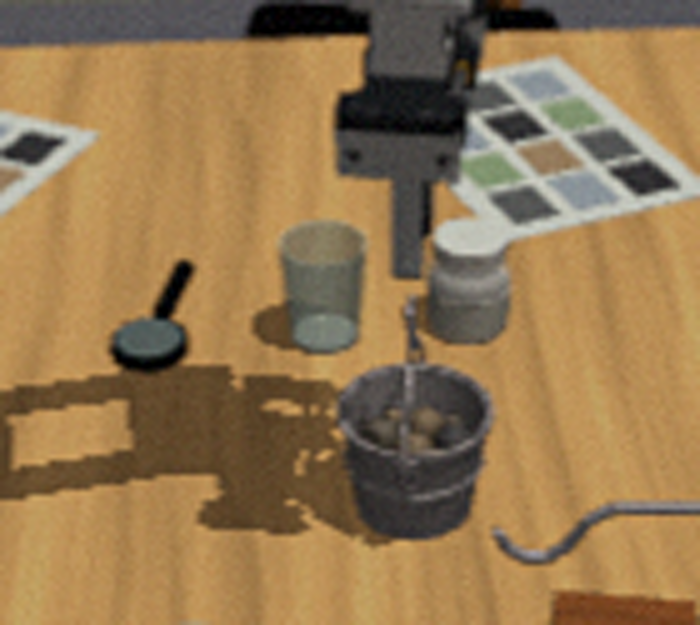

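View pics/a8t.png

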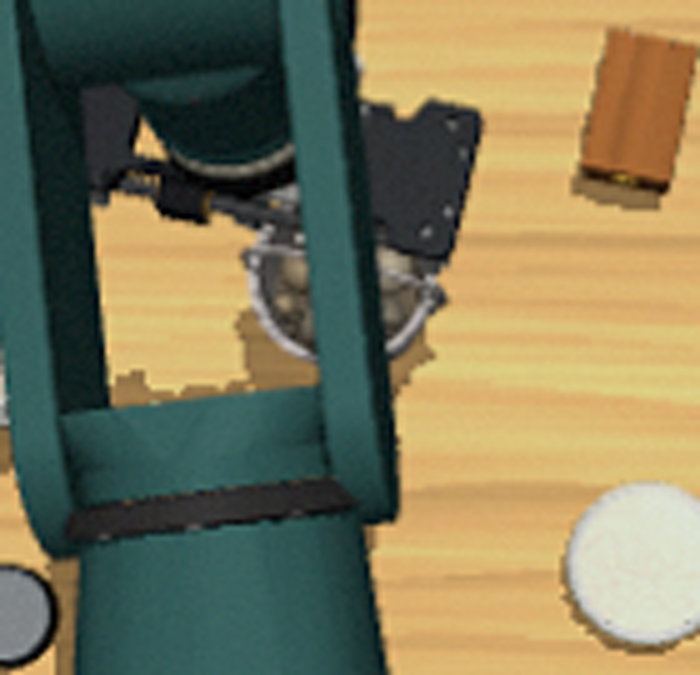

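The fingers hang straight above the kink (side view: finger 408,270 and kink 411,303). Descending.

Request:
{"name": "arm_command", "arguments": {"plan": [0,0,0.9,0,0,0,0.5,0,0,0.9,0,0,0,0.5,0,0,0.9,0,0,0,0.5,0,0,0.8,0,0,0,0.5,0,0,0.8,0,0,0,0.5,0,0,0.8,0,0,0,0.5,0,0,0.8,0,0,0,0.5,0,0,0.8,0,0,0,0.5]}}

```text
time: 15.18
tool_pos: [0.6298, 0.1491, 0.142]
ee_rot: [3.14, 0.0, 2.955]
wrist_force: [0.4, 0.1, -0.3]
width: 0.0472
```

Run:
```python
from look import *
S,T=look('a9',cs=(100,225,180,320),ct=(130,265,130,270))
```

```text
15.175 [0.62981942 0.1490964  0.14203899] [3.14043111e+00 4.77138051e-04 2.95543871e+00] [ 0.45  0.06 -0.3 ] 0.047209379508570744 [ 0.14  0.32  1.23  0.    1.58 -1.24]
```

View pics/a9s.png

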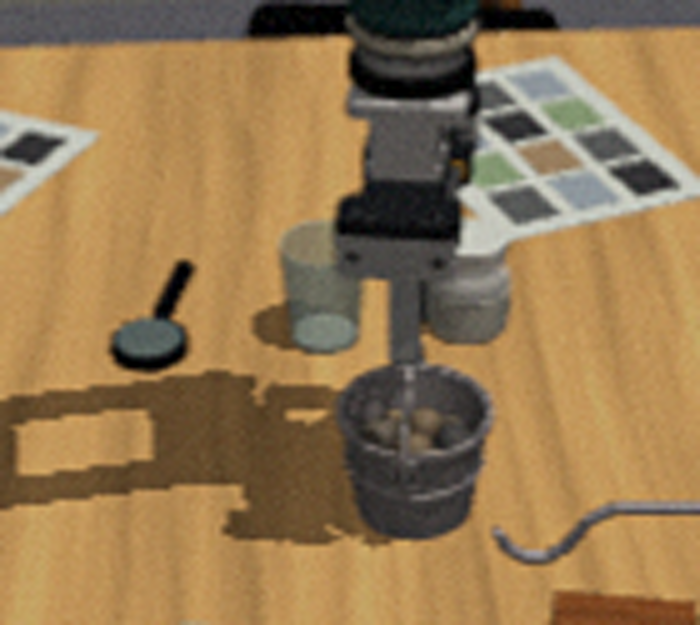

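Request:
{"name": "arm_command", "arguments": {"plan": [0,0,0,0,0,0,0.65,0,0,0,0,0,0,0.7,0,0,0,0,0,0,0.74,0,0,0,0,0,0,0.8,0,0,0,0,0,0,1,0,0,0,0,0,0,1,0,0,0,0,0,0,1]}}

```text
time: 16.15
tool_pos: [0.6301, 0.1496, 0.1431]
ee_rot: [3.139, 0.001, 2.956]
wrist_force: [1.2, 3.3, 1.9]
width: 0.023
```

Run:
```python
from look import *
S,T=look('b1',cs=(100,225,180,320),ct=(130,265,130,270))
```

```text
16.15 [0.63010542 0.14960813 0.14313063] [3.13933314e+00 1.43448269e-03 2.95577616e+00] [1.23 3.27 1.91] 0.02298326581655469 [ 0.14  0.32  1.23  0.    1.59 -1.24]
```

View pics/b1s.png

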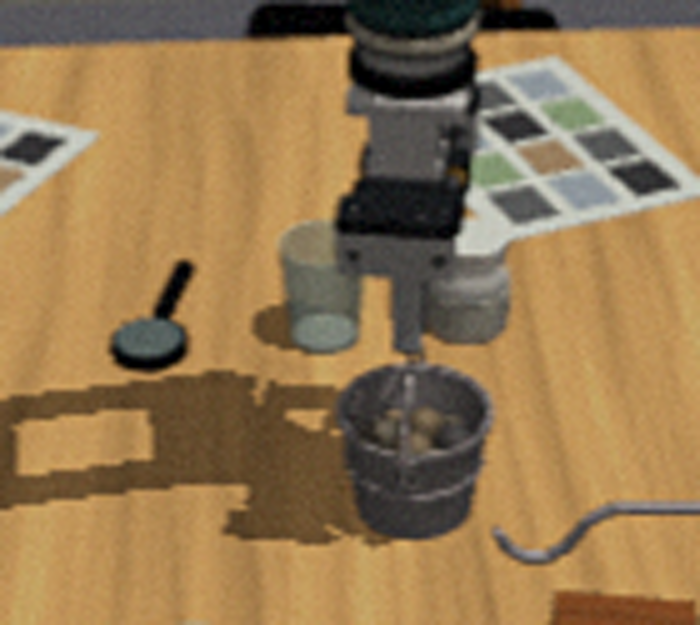

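Gripped, at 23 mm width. I'll lift it smoothly.

Request:
{"name": "arm_command", "arguments": {"plan": [0,0,-0.3,0,0,0,1,0,0,-0.8,0,0,0,1,0,0,-1.5,0,0,0,1,0,0,-2,0,0,0,1,0,0,-2.2,0,0,0,1,0,0,-2.2,0,0,0,1,0,0,-2,0,0,0,1,0,0,-1,0,0,0,1]}}

```text
time: 17.25
tool_pos: [0.6302, 0.1488, 0.2647]
ee_rot: [3.14, 0.003, 2.955]
wrist_force: [0.2, -0.3, -7.3]
width: 0.0228
```

Run:
```python
from look import *
S,T=look('b2',cs=(80,225,180,320),ct=(90,265,130,270))
a=(.598,-.171,.262)
plan(a,toolf(-4.2,0),14)
```

```text
17.25 [0.63016619 0.14881157 0.26474976] [3.13991200e+00 3.09642016e-03 2.95516822e+00] [ 0.21 -0.26 -7.26] 0.022826672085113176 [ 0.14  0.3   1.02  0.    1.82 -1.24]
[-0.2, -2.29, 0.01, 0.01, 0.01, -0.46]
[-0.18, -2.29, 0.01, 0.01, 0.01, -0.46]
[-0.16, -2.29, 0.01, 0.01, 0.01, -0.46]
[-0.14, -2.29, 0.01, 0.01, 0.01, -0.46]
[-0.12, -2.29, 0.01, 0.01, 0.01, -0.46]
[-0.1, -2.29, 0.01, 0.01, 0.01, -0.46]
[-0.09, -2.3, 0.01, 0.01, 0.01, -0.46]
[-0.07, -2.3, 0.02, 0.01, 0.01, -0.46]
[-0.05, -2.3, 0.02, 0.01, 0.01, -0.46]
[-0.03, -2.3, 0.02, 0.01, 0.01, -0.46]
[-0.01, -2.3, 0.02, 0.01, 0.01, -0.46]
[0.01, -2.3, 0.02, 0.01, 0.01, -0.46]
[0.03, -2.3, 0.02, 0.01, 0.01, -0.46]
[0.04, -2.3, 0.02, 0.01, 0.01, -0.46]
```

View pics/b2s.png

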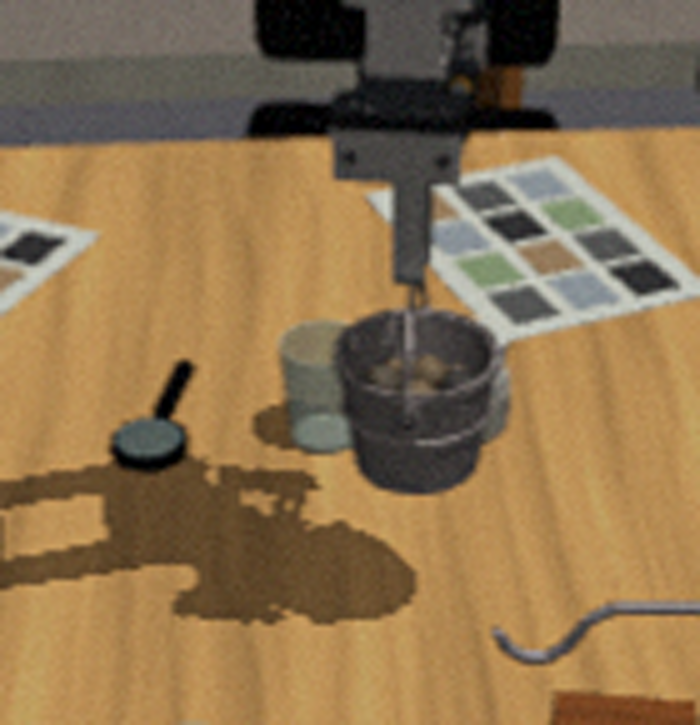

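Request:
{"name": "arm_command", "arguments": {"plan": [-0.1,-0.8,0,0,0,-0.4,1,-0.2,-1.6,0,0,0,-0.4,1,-0.2,-2.2,0,0,0,-0.4,1,-0.1,-2.4,0,0,0,-0.4,1,-0.1,-2.4,0,0,0,-0.4,1,-0.1,-2.4,0,0,0,-0.4,1,-0.1,-2.4,0,0,0,-0.4,1,-0.1,-2.4,0,0,0,-0.4,1]}}

```text
time: 18.35
tool_pos: [0.6126, -0.0187, 0.2615]
ee_rot: [3.141, -0.001, 3.011]
wrist_force: [0.1, 0.5, -6.6]
width: 0.0227
```

Request:
{"name": "arm_command", "arguments": {"plan": [-0.1,-2.4,0,0,0,-0.4,1,0,-2.4,0,0,0,-0.4,1,0,-2.4,0,0,0,-0.4,1,0,-2.4,0,0,0,-0.4,1,0,-2.4,0,0,0,-0.4,1,0,-1.8,0,0,0,-0.4,1,0,-1.1,0,0,0,-0.4,1,0,-0.6,0,0,0,-0.3,1]}}

```text
time: 19.35
tool_pos: [0.5971, -0.1712, 0.262]
ee_rot: [3.14, 0.0, 3.065]
wrist_force: [-0.1, 1.1, -6.6]
width: 0.0231
```

Run:
```python
from look import *
S,T=look('b3',cs=(120,245,200,340),ct=(90,220,240,380))
```

```text
19.35 [ 0.59709499 -0.17122168  0.26200471] [3.14005902e+00 2.13274543e-04 3.06538118e+00] [-0.13  1.07 -6.58] 0.023128717618228933 [-0.37  0.25  1.09  0.    1.8  -1.87]
```

View pics/b3s.png

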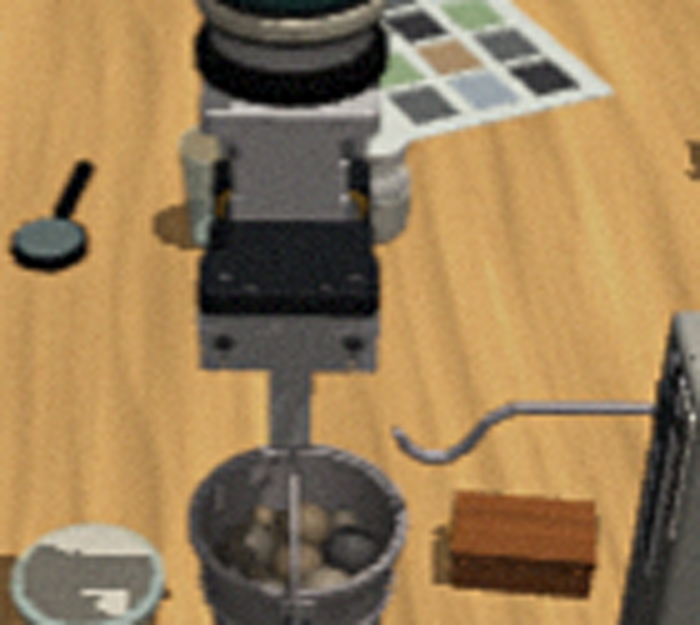

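View pics/b3t.png

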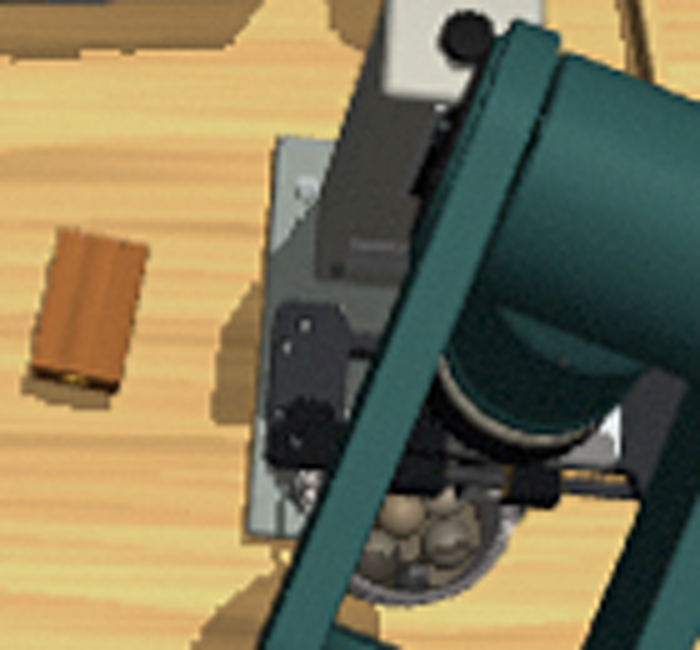

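Request:
{"name": "arm_command", "arguments": {"plan": [-0.3,0,0.2,0,0,0,1,-0.6,0,0.3,0,0,0,1,-0.9,0,0.3,0,0,0,1,-1,0,0.2,0,0,0,1,-0.8,0,0.2,0,0,0,1,-0.4,0,0,0,0,0,1,0,0,0,0,0,0,1]}}

```text
time: 20.32
tool_pos: [0.6375, -0.1738, 0.25]
ee_rot: [3.14, 0.0, 3.066]
wrist_force: [-0.1, -0.1, -6.2]
width: 0.023
```

Run:
```python
from look import *
S,T=look('b4',cs=(150,270,220,360),ct=(90,220,240,380))
p,r=cur()
w=p+r.apply([0,0,-.019]); print(w,(proj(S,w)[0]-[220,150])*5)
seat=np.array([.666,-.176,.240]);x=np.array([.9973,-.073,0])
print((proj(S,seat)[0]-[220,150])*5,(proj(S,seat-.021*x+[0,0,.014])[0]-[220,150])*5, 'dist along',(seat-w)@x, 'lat',(seat-w)@np.array([.073,.9973,0]))
```

```text
20.325 [ 0.63746864 -0.17377646  0.25001699] [3.14046221e+00 2.86227469e-04 3.06550864e+00] [-0.08 -0.07 -6.23] 0.023023263353997358 [-0.35  0.34  1.    0.    1.8  -1.85]
[ 0.6370574  -0.17379697  0.26941927] [279.43959027 252.41834383]
[340.84258972 302.43581337] [296.07024203 278.86461234] dist along 0.02902527163188101 lat -8.427652507598258e-05
```

View pics/b4s.png

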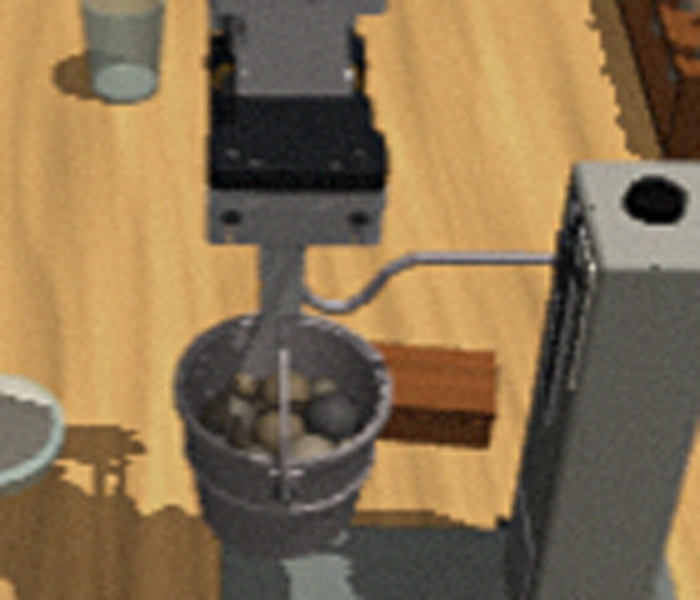

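View pics/b4t.png

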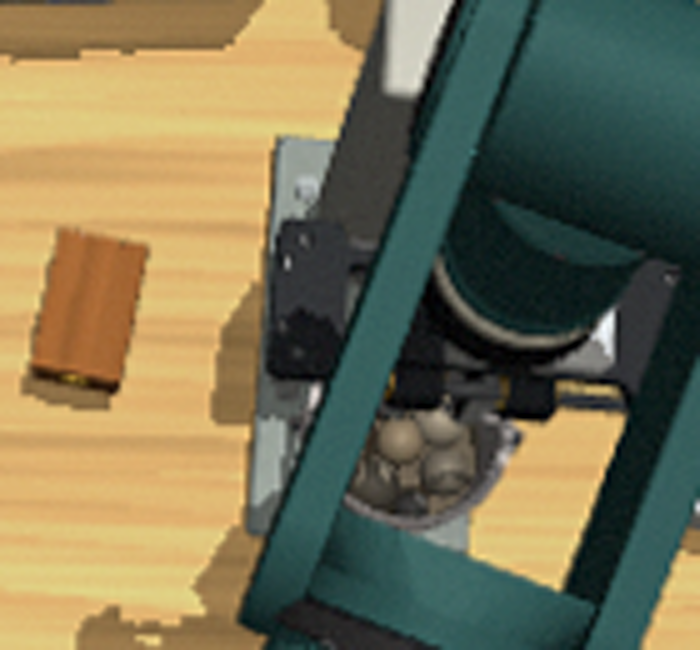

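Request:
{"name": "arm_command", "arguments": {"plan": [-0.3,0,0,0,0,0,1,-0.6,0,0,0,0,0,1,-0.8,0,0,0,0,0,1,-0.7,0,0,0,0,0,1,-0.4,0,0,0,0,0,1,-0.1,0,0,0,0,0,1,0,0,0,0,0,0,1]}}

```text
time: 21.3
tool_pos: [0.6661, -0.1759, 0.2501]
ee_rot: [3.14, 0.0, 3.065]
wrist_force: [0.2, 0.7, -6.4]
width: 0.0231
```

Run:
```python
from look import *
S,T=look('b5',cs=(150,270,220,360),ct=(90,220,240,380))
p,r=cur()
w=p+r.apply([0,0,-.019]); print(w,(proj(S,w)[0]-[220,150])*5)
seat=np.array([.666,-.176,.240]);x=np.array([.9973,-.073,0])
print('dist along',(seat-w)@x, 'lat',(seat-w)@np.array([.073,.9973,0]))
```

```text
21.3 [ 0.66607814 -0.17594052  0.25013688] [3.14047269e+00 2.28260661e-04 3.06541531e+00] [ 0.19  0.66 -6.36] 0.023117163510089786 [-0.34  0.41  0.91  0.    1.82 -1.84]
[ 0.66594745 -0.17594752  0.26935715] [344.3804281  253.04363347]
dist along 5.6235600889863996e-05 lat -4.8500453111778295e-05
```

View pics/b5s.png

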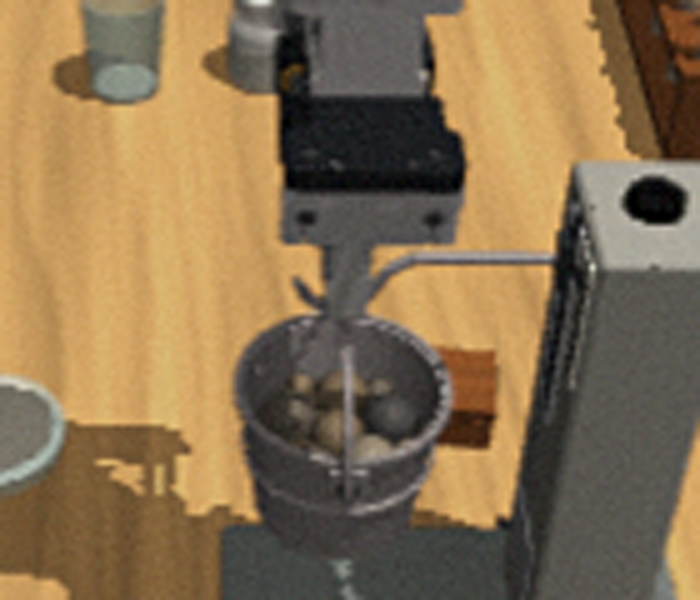

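The bar runs between the fingers, with the tip at (300,285) to the left of the finger and the rising bar to its right. Now I'll lower slowly and watch the wrist force.

Request:
{"name": "arm_command", "arguments": {"plan": [0,0,0.2,0,0,0,1,0,0,0.3,0,0,0,1,0,0,0.4,0,0,0,1,0,0,0.4,0,0,0,1,0,0,0.3,0,0,0,1,0,0,0.3,0,0,0,1,0,0,0.2,0,0,0,1,0,0,0.2,0,0,0,1]}}

```text
time: 22.4
tool_pos: [0.6662, -0.1759, 0.2272]
ee_rot: [3.141, 0.001, 3.065]
wrist_force: [0.7, -0.6, -6.7]
width: 0.023
```

Request:
{"name": "arm_command", "arguments": {"plan": [0,0,0.2,0,0,0,1,0,0,0.2,0,0,0,1,0,0,0.2,0,0,0,1,0,0,0.2,0,0,0,1,0,0,0.2,0,0,0,1,0,0,0.2,0,0,0,1]}}

```text
time: 23.15
tool_pos: [0.6662, -0.1759, 0.2155]
ee_rot: [3.141, 0.001, 3.065]
wrist_force: [-0.3, 0.8, -5.0]
width: 0.0228
```

Run:
```python
from look import *
S,T=look('b6',cs=(150,270,220,360),ct=(90,220,240,380))
```

```text
23.15 [ 0.66617924 -0.17593411  0.21545893] [3.14062425e+00 1.07062485e-03 3.06542619e+00] [-0.29  0.79 -4.98] 0.022817610891810763 [-0.34  0.4   0.98  0.    1.75 -1.84]
```

View pics/b6s.png

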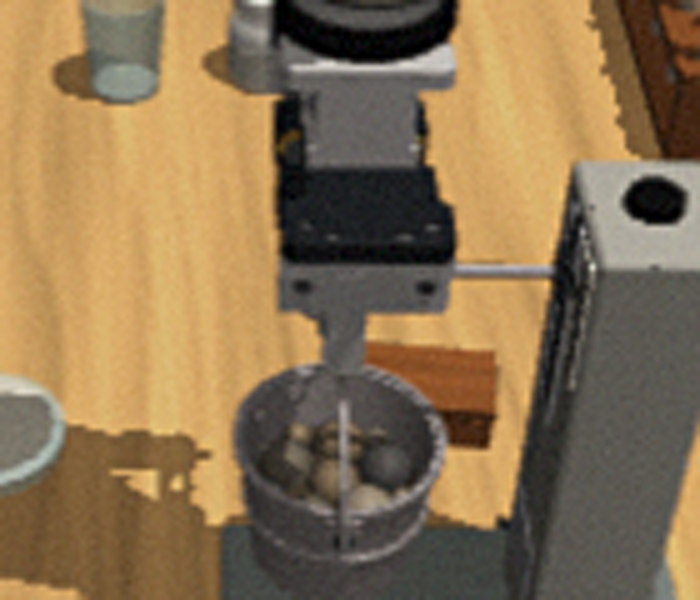

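The load is moving onto the scale: the arm has sunk about 2 px and the hand now carries 5.0 N instead of 6.6 N.

Request:
{"name": "arm_command", "arguments": {"plan": [0,0,0.2,0,0,0,1,0,0,0.2,0,0,0,1,0,0,0.2,0,0,0,1,0,0,0.2,0,0,0,1,0,0,0.2,0,0,0,1,0,0,0.2,0,0,0,1,0,0,0.2,0,0,0,1,0,0,0.2,0,0,0,1]}}

```text
time: 24.25
tool_pos: [0.6662, -0.176, 0.1995]
ee_rot: [3.141, 0.001, 3.065]
wrist_force: [-0.0, -0.1, -1.7]
width: 0.0232
```

Request:
{"name": "arm_command", "arguments": {"plan": [0,0,0.1,0,0,0,1,0,0,0,0,0,0,1,0,0,0,0,0,0,1]}}

```text
time: 24.62
tool_pos: [0.6662, -0.1759, 0.1985]
ee_rot: [3.141, 0.001, 3.065]
wrist_force: [-1.4, -0.7, -2.2]
width: 0.0231
```

Run:
```python
from look import *
import time
f=[];
for i in range(6):
    o=robot.get_obs();f.append(o['wrist_force']); snap('side')
print(np.array(f).round(2))
S,T=look('b7',cs=(150,270,220,360),ct=(90,220,240,380))
```

```text
[[-1.38 -0.66 -2.24]
 [-1.07  0.11 -2.1 ]
 [ 0.19 -0.36 -1.58]
 [-0.55  0.71 -2.54]
 [-0.72 -0.06 -1.78]
 [-0.28 -0.13 -0.99]]
24.925 [ 0.66619771 -0.17589539  0.1983387 ] [3.14054661e+00 8.10251135e-04 3.06543464e+00] [-0.74 -0.62 -1.76] 0.022837557752864307 [-0.34  0.41  1.01  0.    1.72 -1.84]
```

View pics/b7s.png

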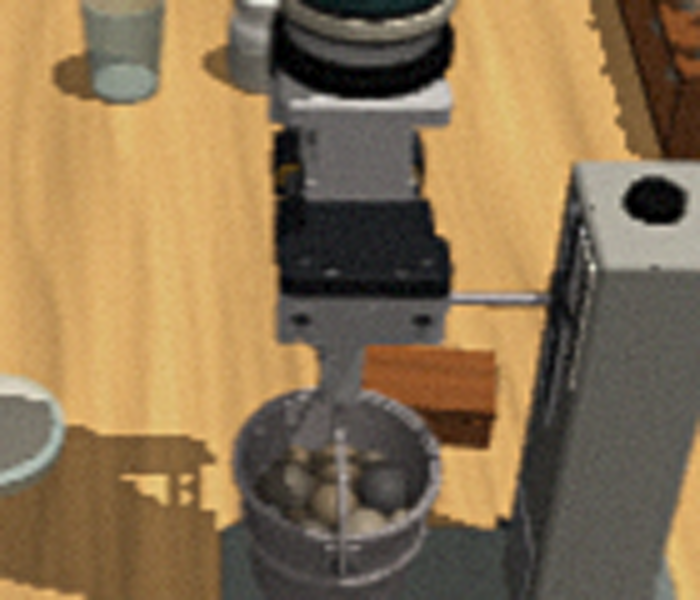

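About 1.75 N is still in the hand, which is roughly 8.7 mm of travel. I'll lower 8 mm and then average the force readings.

Request:
{"name": "arm_command", "arguments": {"plan": [0,0,0.2,0,0,0,1,0,0,0.2,0,0,0,1,0,0,0.2,0,0,0,1,0,0,0.1,0,0,0,1,0,0,0.1,0,0,0,1,0,0,0,0,0,0,1,0,0,0,0,0,0,1,0,0,0,0,0,0,1]}}

```text
time: 26.02
tool_pos: [0.6662, -0.1759, 0.1904]
ee_rot: [3.141, 0.001, 3.065]
wrist_force: [-0.3, -0.7, -0.3]
width: 0.0228
```

Run:
```python
from look import *
f=[]
for i in range(30):
    o=robot.get_obs();f.append(o['wrist_force']); snap('side')
f=np.array(f);print(f.mean(0),f.std(0)/np.sqrt(30),o['tool_pos'],o['time'])
```

```text
[-0.30231584 -0.27531035 -0.09698979] [0.08898313 0.11747584 0.10592923] [ 0.66615329 -0.17587146  0.19024981] 27.475
```

The residual is -0.1 ± 0.1 N and the sink is about 32.5 mm (6.5 N), which agrees with the weight I measured. Opening the fingers.

Request:
{"name": "arm_command", "arguments": {"plan": [0,0,0,0,0,0,0.75,0,0,0,0,0,0,0.72,0,0,0,0,0,0,0.7,0,0,0,0,0,0,0.65,0,0,0,0,0,0,0.6,0,0,0,0,0,0,0.55,0,0,0,0,0,0,0.5,0,0,0,0,0,0,0.5]}}

```text
time: 28.52
tool_pos: [0.6661, -0.1759, 0.1902]
ee_rot: [3.14, 0.001, 3.065]
wrist_force: [-0.9, -0.3, 0.5]
width: 0.0473
```

Run:
```python
from look import *
S,T=look('b8',cs=(150,270,220,360),ct=(90,220,240,380))
```

```text
28.525 [ 0.6661454  -0.17587802  0.19021408] [3.14043240e+00 5.64714246e-04 3.06540988e+00] [-0.92 -0.27  0.5 ] 0.047291279962402316 [-0.34  0.41  1.03  0.    1.71 -1.84]
```

View pics/b8s.png

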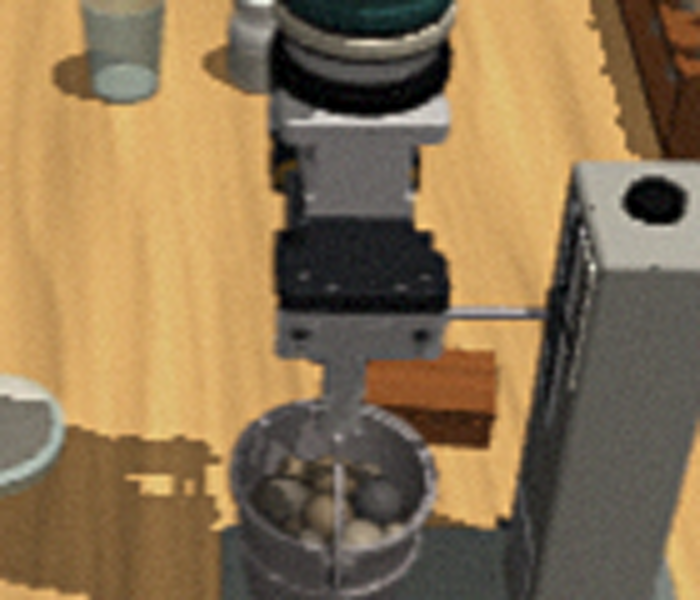

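View pics/b8t.png

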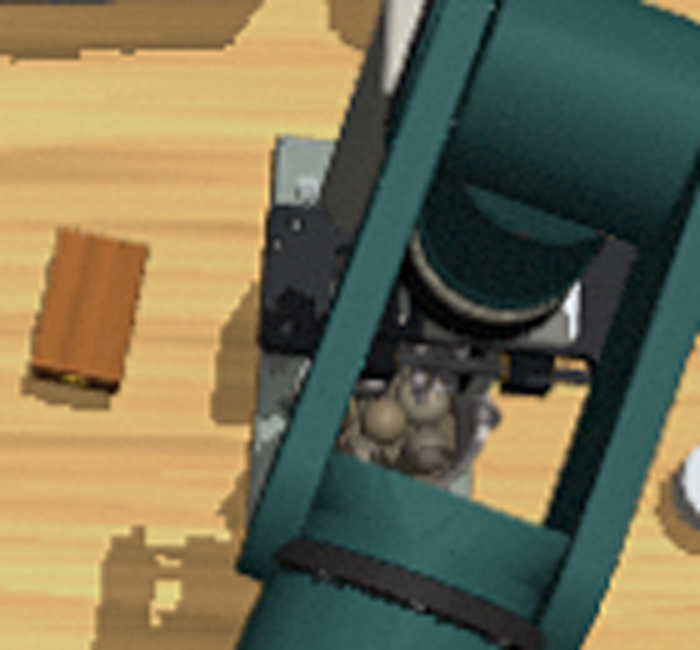

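It hangs at the same height after release. I'll retreat straight up.

Request:
{"name": "arm_command", "arguments": {"plan": [0,0,-0.3,0,0,0,0.5,0,0,-0.8,0,0,0,0.5,0,0,-1.5,0,0,0,0.5,0,0,-2,0,0,0,0.5,0,0,-2,0,0,0,0.5,0,0,-2,0,0,0,0.5,0,0,-2,0,0,0,0.5,0,0,-2,0,0,0,0.5]}}

```text
time: 29.62
tool_pos: [0.6661, -0.176, 0.3186]
ee_rot: [3.141, 0.003, 3.065]
wrist_force: [-0.0, -0.3, 0.2]
width: 0.0472
```

Request:
{"name": "arm_command", "arguments": {"plan": [2,0,-1.5,0,0,0,0.5,3,0,-1,0,0,0,0.5,3,0,0,0,0,0,0.5,3,0,0,0,0,0,0.5,3,0,0,0,0,0,0.5,3,0,0,0,0,0,0.5,0,0,0,0,0,0,0.5,0,0,0,0,0,0,0.5]}}

```text
time: 30.62
tool_pos: [0.4971, -0.1632, 0.342]
ee_rot: [3.141, 0.003, 3.065]
wrist_force: [0.6, -0.0, 0.6]
width: 0.0472
```

Run:
```python
from look import *
S,T=look('c1',cs=(150,270,220,360),ct=(80,220,240,380))
g=[]
for i in range(4):
    snap('top');s=snap('side'); g.append(np.abs(s['pixels'][170:270,250:330].astype(int)-S['pixels'][170:270,250:330]).mean())
print(g)
```

```text
30.625 [ 0.49713566 -0.16322685  0.34204692] [3.14099525e+00 2.50114687e-03 3.06543203e+00] [ 0.63 -0.03  0.56] 0.04721020045533097 [-0.43  0.04  1.17  0.    1.93 -1.92]
[np.float64(3.14325), np.float64(3.12925), np.float64(3.1365), np.float64(3.152833333333333)]
```

View pics/c1s.png

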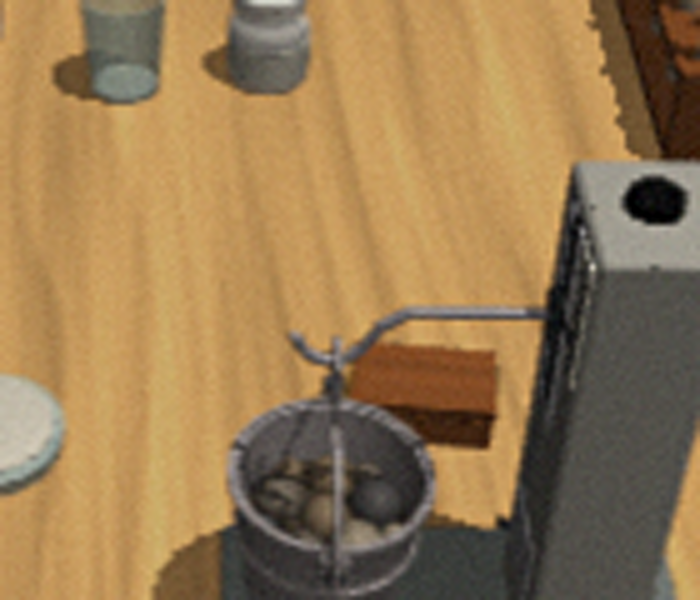

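View pics/c1t.png

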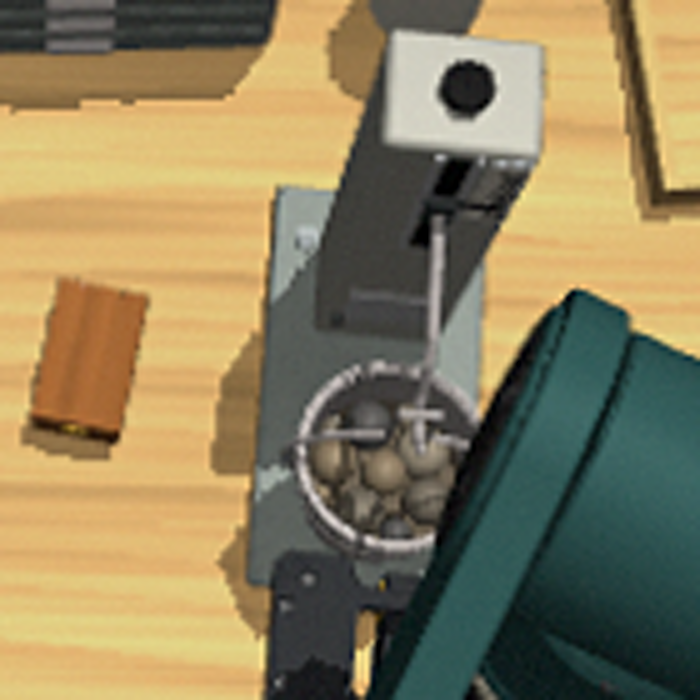

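The kink sits in the seat (side view 336,350), the pail hangs level and the pictures don't change between frames. Handing in.

```bash
python3 -c "
from bench import close_job
print(close_job())"
```

```text
the job is handed in; nothing more can be done
None
```

I handed the job in at about 31 s of the 72 s allowed, with the pail hanging from the scale by the kink of its bail. `close_job` gave no verdict, so what follows is from my own checks.

**What I did:** I swung the bail upright with the closed fingertips from below, and the pail stayed where it stood. I then gripped the legs of the kink and carried the pail to the scale. I set the top wire over the hook and lowered it slowly until the hand felt −0.1 ± 0.1 N. Then I opened the fingers and backed away.

**Last checks:**
- **Seating:** the side and top pictures show the kink's top wire in the hook's seat. The pail hangs level, clear of the table.
- **Weight:** the hand's height at balance puts the hook about 32 mm down, or about 6.5 N (roughly 0.66 kg). That agrees with the weight felt while carrying, and is well short of the 48 mm limit.
- **At rest:** repeated pictures showed only image noise, with no sign of swinging or bouncing. The gripper is clear and touches nothing.
- **Bystanders:** none were touched, and those in view look unmoved. I did not measure them again.

**What went wrong on the way:** my first slide under the bail was too high, and the fingertips pushed the kink end-on with about 2 N. I backed off and came in lower, and the bail had not visibly moved. I also turned the gripper half round early on because the last joint was close to its limit.

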